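# Rock the tilt gauge on the fridge hinge ridge

### The job

Lever up the white cap of the hinge foot with the thin blade until it falls fully open (do not touch the cap with the gripper or the gauge), then lay the blade down flat on the shelf clear of the hinge foot. Take the tilt gauge by its blue handle, stand it upright with the middle of its foot squarely across the brass ridge, pressing lightly, and then rock it over sideways on the ridge until its swinging pointer settles on the red mark. Finish while still holding it there, pressed gently on the ridge with the pointer still on the mark; leave the frog, grinder, bottle and egg ring alone.

Things in the scene. Friction and masses are not known exactly. Their poses are not given: they have to be found in the camera images.
- cover_hinge (a point): Middle of the cap's hinge pin, 50 mm above the shelf, on the hinge foot: a steel plate 104 x 84 x 10 mm fixed to the shelf at a varying place and yaw. Axes are the foot's and do not turn with the cap: x points level from the cap's lip towards the pin (roughly away from the robot), y along the pin, z up. The ridge middle lies 40 mm from it along -x.
- cover (a joint): White plastic cap, a plate 90 (x) x 64 (y) x 4 mm, mid-plane at pin height, reaching from 4 to 94 mm from the pin. 14 mm skirts hang at both long sides (inner gap 58 mm); its lip end is open below, the ridge starts 34 mm in, 8 mm below its underside. 0 = shut, grows as the lip swings up and over to 3.0 = open. Falls shut below about 1.6 rad, falls open by itself past about 1.7.
- cover_lip (a point): Middle of the free end (lip) of the cap, half-way through its 4 mm thickness; moves with the cap.
- ridge_top (a point): Middle of the top of the brass ridge, a half-round bar 40 mm long, 10 mm radius, top 40 mm above the shelf, running along x of this frame (same axes as the hinge foot). It is sprung: gives way straight down by up to 8 mm, starting at about 1.2 N and needing 1.2 N more for each mm. Pushed down 3 to 5 mm is a good light press.
- ridge: The sprung brass ridge; origin is the same point as ridge_top.
- blade: Prying blade, 170 mm long, 70 g, loose, lying flat; origin under the middle of its handle; x points from handle to blade tip, z up.
- blade_grip (a point): Middle of the blade's wooden handle (90 long x 18 wide x 20 mm high), 10 mm above the shelf as it lies; x points along the blade to the tip, z up.
- blade_tip (a point): End of the steel blade (80 long x 14 wide x 3 mm thick), 125 mm from the handle middle along its x, at the same height.
- gauge: Tilt gauge, loose, 185 mm high, 280 g in all: aluminium foot 44 (x) x 80 (y) x 8 mm, upright white dial disc of 128 mm diameter and 8 mm thickness facing +x, blue handle on top. Origin at the middle of the underside of the foot; z up.
- gauge_foot (a point): Middle of the underside of the gauge's foot; axes as the gauge's.
- gauge_grip (a point): Middle of the gauge's blue handle block, 24 (x) x 28 (y) x 46 mm high, 164 mm above the underside of the foot; axes of the gauge: x out of the dial face, y across the dial, z up.
- pointer (a joint): Black pendulum pointer on the dial's front, pivot 76 mm above the underside of the foot, hanging freely (swings a few times before it settles). Angle relative to the gauge: 0 points at the foot, positive towards the gauge's +y. Leaning the handle towards the gauge's +y by some angle (turning about -x) makes it read that angle.
- mark (a joint): Red mark 10 mm wide on the dial rim, at this angle from the same pivot and in the same sense as the pointer; stiff, stays where it is, always on the +y side of the dial.
- pointer_tip (a point): Tip of the pointer, 56 mm from its pivot.
- mark_point (a point): Inner end of the middle of the red mark, 56 mm from the pivot: where the pointer tip should be.
- frog: White ceramic magnet frog, 52 mm wide, 42 mm high, bystander. Origin under its middle.
- grinder: Chrome pepper grinder, 54 mm wide, 164 mm high, bystander. Origin under its middle.
- amber_bottle: Empty stoppered amber glass bottle, 60 mm wide, 150 mm high, bystander. Origin under its middle.
- egg_ring: Red hard silicone egg ring, 90 mm wide, 18 mm high, bystander. Origin under its middle.
There are look-alikes about, which are no part of the job. Leave any brown look-alike of the gauge alone. Of the things shaped like the blade, the wooden one is meant.

How it is judged:
By the outcome, as a careful person would: the job done as asked, in the order asked, and still so for the second after the job is handed in, while the arm keeps its last pose, push and grip.
It also fails if it takes over 72 s, if anything falls off the work surface, if the arm or the gripper's body presses on something with over 40 N, if the wrist force passes 120 N, or if a joint passes its speed limit or range.

### The arm

A 6-joint arm with a two-finger parallel gripper is mounted at the origin on the work surface. World frame = base frame: x ahead of the robot, y to its left, z up, the work surface at z = 0. Lengths are in m, angles in rad, forces in N, time in s.
With the tool pointing down it reaches from about 0.25 to 0.725 m from the base axis. Payload 4 kg.
Tool frame: the origin (TCP) lies between the finger pads; the fingertips stand 17 mm ahead of it and the grasp point (between the pads) lies 2 mm behind it; z points along the fingers, x is the direction in which the jaws open and shut, and the axes are right-handed (so a half turn about z gives the same grasp; the last joint's range is limited). The gripper opens to 85 mm and grips with 20 to 120 N. Pads are 22 mm wide; open, the fingers measure 114 mm over their backs; the gripper's body (76 mm by 85 mm) begins 54 mm behind the grasp point. The pads swing forward as they close: fully open they stand 13 mm farther back than shut.
Start: joints at [-1.272, 0.241, 0.005, 1.335, 0, 1.571], TCP at [0.147, -0.478, 0.248] pointing down, gripper open.
Joint ranges: [-2.72, 2.72], [-1.05, 1.87], [-1.09, 1.28], [-1.99, 2.15], [-1.42, 1.44], [-3.14, 3.14]. Speed limits (rad/s): [2.79, 2.79, 3.14, 3.14, 3.14, 3.14].

### API

Orientations are given as a unit quaternion [x, y, z, w].
In Python, from workcell import telemetry, cams, workorder gives the robot as it stands. The module is installed in compiled form; this text tells all that it offers.
- The arm moves only by the tool apply_moves, never from a script. Its argument "moves" is a list that holds one entry, the list of rows, each a list of 4 numbers: the shift along the tool's x, y, z in mm, then the turn about the tool's z in degrees. A call has exactly 10 rows; each row shifts and turns the pose as measured when the row begins, along the tool's axes as they then stand; what a row does not reach is not made up. A row lasts 1/10 s, in which the tool goes at most 50 mm and 8.59 degrees, less where a joint would pass 70% of its speed; a pose out of reach is approached as far as the arm can. A call with a gripper value outside its range is refused whole. "hand" is the gripper's target within -1 to 1 (fully open at 1, half-way at 0, shut at -1), set as the call begins (left out, the last holds). The fingers move at their own pace and stop on an object; the grip force is fixed at half the most. Time passes only in rows, so rows that do not move let the fingers close, or fill a call up. It gives the time, the measured TCP pose, the force and the opening at its end, in the units of the state.
- telemetry.get_obs(): the state, without advancing time (a new reading comes with each control period).
- cams.camera(name): name is "side" or "top" or "wrist"; returns a dict with "color" (384x512x3 uint8, red, green, blue), "fovy" (degrees; the focal length in pixels is half the picture's height over the tangent of half this angle, whatever the lens; pixels are square), "cx", "cy" (the principal point, pixels), "k1" (the pictures are not rectified: a ray, as slopes to the right and down, at radius r is drawn at 1 + k1 r^2 times it, then the intrinsics apply), "camera_from_world" (4x4, takes a point from world to camera coordinates). Camera axes: x right, y down, z forward; pixel columns grow to the right and rows downward; lengths in m; the calibration is good to about 2 mm. A picture is of the moment at which its call begins. There is no depth.
- workorder.job_done(): hands the job in, once; it reports no verdict.
The state is a dict: "clock": time; "joint_pos": joint angles; "joint_vel": joint speeds; "tau": joint torques, N m; "eef_pos": TCP position; "tool_rot": TCP orientation; "ft_force": force on the tool from outside, world axes, zero at the start; "ft_torque": the same for the moment, N m; "grip_width": finger opening in m.
Only numpy, scipy, OpenCV 4.12 (cv2) and the standard library are available. Lean on these libraries where they do the work, as an engineer would, in place of code of your own. Each camera call takes 0.05 s, during which the arm holds its last target. There are 200 camera calls.

## Working session

There is one attempt and no reset: what is moved stays moved. The work goes in short steps, Python scripts to look and compute and a tool call to move; the robot and the scene stay as the last step left them, time stands still between calls to the robot, and variables do not carry over. Pictures are saved under pics/ and viewed, about 8 in all and at most 12, crops included, and the job is handed in when it is done.

Besides the shell and the picture viewer there is one more tool, called after ">>>" as name(argument=value, ...) on one line, values as JSON. apply_moves: Moves the arm, as the interface text tells. Its arguments: {"type":"object","properties":{"moves":{"type":"array"},"hand":{"type":"number"}},"required":["moves"]}

```bash
mkdir -p pics; ls
cat > h.py <<'E'
import numpy as np, cv2
from scipy.spatial.transform import Rotation as R
from workcell import telemetry, cams, workorder
def snap(n,f=None):
    c=cams.camera(n)
    if f: cv2.imwrite('pics/'+f+'.png',c['color'][:,:,::-1]); 
    np.save('pics/'+n+'.npy',c,allow_pickle=True)
    return c
def load(n): return np.load('pics/'+n+'.npy',allow_pickle=True).item()
def K(c):
    f=c['color'].shape[0]/2/np.tan(np.radians(c['fovy'])/2)
    return np.array([[f,0,c['cx']],[0,f,c['cy']],[0,0,1]]),np.array([c['k1'],0,0,0,0.])
def ray(c,uv):
    k,d=K(c); s=cv2.undistortPoints(np.array(uv,float).reshape(-1,1,2),k,d).reshape(-1,2)
    T=c['camera_from_world']; r=np.c_[s,np.ones(len(s))]@T[:3,:3]
    return -T[:3,:3].T@T[:3,3], r/np.linalg.norm(r,axis=1)[:,None]
def onz(c,uv,z):
    o,r=ray(c,uv); return o+r*((z-o[2])/r[:,2])[:,None]
def tri(c1,u1,c2,u2):
    o1,r1=ray(c1,[u1]);o2,r2=ray(c2,[u2]);A=np.stack([r1[0],-r2[0]],1)
    t=np.linalg.lstsq(A,o2-o1,rcond=None)[0]; p,q=o1+r1[0]*t[0],o2+r2[0]*t[1]
    return (p+q)/2,np.linalg.norm(p-q)
def proj(c,P):
    k,d=K(c);T=c['camera_from_world']; return cv2.projectPoints(np.array(P,float).reshape(-1,1,3),cv2.Rodrigues(T[:3,:3])[0],T[:3,3],k,d)[0].reshape(-1,2)
E
python3 - <<'E'
from h import *
np.set_printoptions(precision=4,suppress=True)
a=snap('top','top0');b=snap('side','side0')
for c in(a,b):print(c['fovy'],c['cx'],c['cy'],c['k1'],c['camera_from_world'])
print(telemetry.get_obs())
E
```

```text
pics
52.59003803573187 250.70307298264402 196.35715325435973 -0.04998384340614558 [[ 0.0122 -0.9999 -0.0112 -0.0012]
 [-0.9878 -0.0103 -0.1551  0.5803]
 [ 0.155   0.013  -0.9878  1.3721]
 [ 0.      0.      0.      1.    ]]
44.726826104404 251.79341563529084 192.87414410199898 0.0356678963838257 [[-0.9863 -0.1639  0.0208  0.5487]
 [-0.1294  0.6879 -0.7142  0.1681]
 [ 0.1028 -0.7071 -0.6996  1.3173]
 [ 0.      0.      0.      1.    ]]
{'clock': 0.1, 'joint_pos': array([-1.272 ,  0.2414,  0.0038,  1.3352,  0.    ,  1.5708]), 'joint_vel': array([ 0.0004, -0.0022,  0.0025,  0.0002, -0.0005,  0.0021]), 'tau': array([  0.0003, -37.3138,  25.301 ,   0.0109,  -0.    ,   0.    ]), 'eef_pos': array([ 0.147 , -0.4773,  0.2475]), 'tool_rot': array([ 0.8045, -0.594 , -0.0008, -0.0006]), 'ft_force': array([-0.6072, -0.0489,  0.779 ]), 'ft_torque': array([ 0.0189, -0.0218,  0.0102]), 'grip_width': 0.08518116551256548}
```

View pics/top0.png

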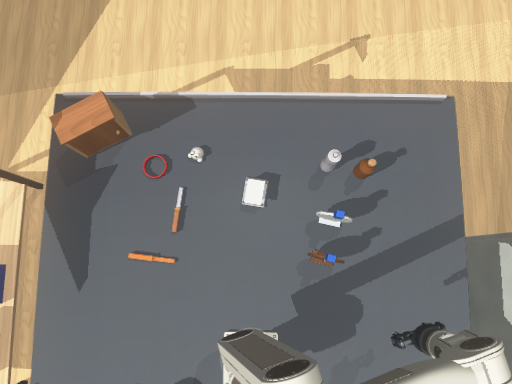

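View pics/side0.png

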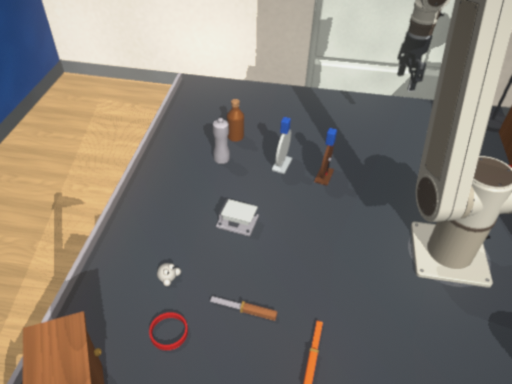

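Candidates. Blade: brown handle with steel blade at top (178,212), or all-orange look-alike at (152,258). Gauge: white dial at (333,217), or brown look-alike at (325,258). I choose the wood-and-steel blade and the white gauge, and check both in a crop.

Run:
```python
from h import *
a=load('top')['color'];b=load('side')['color']
def crop(im,x,y,w,h):return cv2.resize(im[y:y+h,x:x+w],(400,300),interpolation=cv2.INTER_CUBIC)
g=np.vstack([np.hstack([crop(a,125,180,112,84),crop(a,226,166,60,45)]),np.hstack([crop(a,300,200,60,45),crop(b,200,190,80,60)])])
cv2.imwrite('pics/crops.png',g[:,:,::-1])
```

```text
(no output)
```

View pics/crops.png

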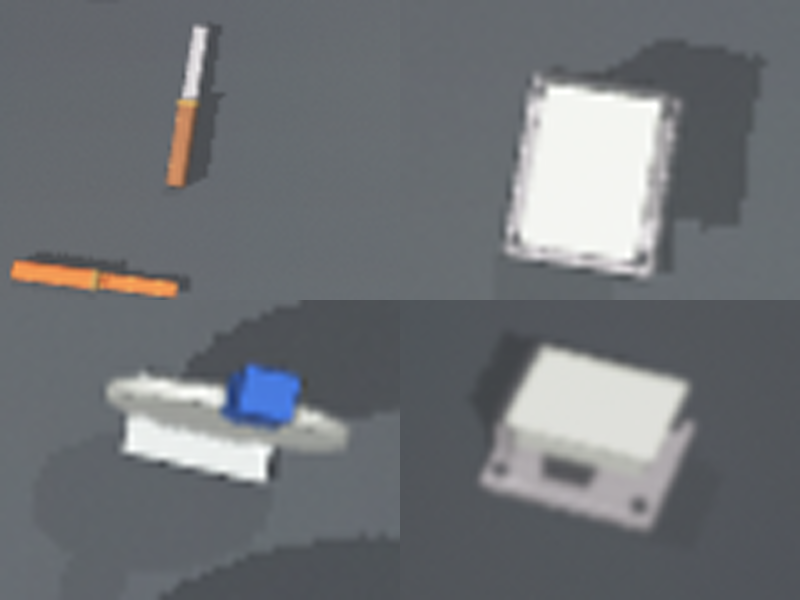

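The crop confirms the choice: the blade has a brown handle and a steel tip pointing away from the robot, the cap is white with its lip open towards the robot, and the gauge is the white one with the blue handle. Now positions.

Run:
```python
from h import *
np.set_printoptions(precision=4,suppress=True)
c=load('top');im=c['color'].astype(int);hsv=cv2.cvtColor(c['color'],cv2.COLOR_RGB2HSV)
def comp(m,x,y,w,h):
    z=np.zeros_like(m,bool);z[y:y+h,x:x+w]=m[y:y+h,x:x+w];v,u=np.nonzero(z);return np.c_[u,v].astype(float)
sat=(hsv[...,1]>110)&(hsv[...,0]<25)&(hsv[...,2]>90)
hd=comp(sat,165,200,22,40); Ph=onz(c,hd,0.02)
st=comp((hsv[...,1]<60)&(hsv[...,2]>140),168,180,22,32);Ps=onz(c,st,0.0115)
print('n',len(hd),len(st))
print('handle c',Ph.mean(0),'steel c',Ps.mean(0))
d=Ps.mean(0)-Ph.mean(0);print('dist',np.linalg.norm(d),'yaw',np.arctan2(d[1],d[0]))
m=((hsv[...,2]>215)&(hsv[...,1]<40)).astype(np.uint8)
z=np.zeros_like(m);z[172:212,236:272]=m[172:212,236:272]
k=max(cv2.findContours(z,0,2)[0],key=cv2.contourArea)[:,0].astype(float)
P=onz(c,k,0.052)[:,:2];r=cv2.minAreaRect((P*1000).astype(np.float32));print('cap',r)
m2=((hsv[...,2]>120)&(hsv[...,1]<60)).astype(np.uint8)
z=np.zeros_like(m);z[172:212,236:272]=m2[172:212,236:272]
k=max(cv2.findContours(z,0,2)[0],key=cv2.contourArea)[:,0].astype(float)
P=onz(c,k,0.010)[:,:2];print('foot',cv2.minAreaRect((P*1000).astype(np.float32)))
b=load('side');hs=cv2.cvtColor(b['color'],cv2.COLOR_RGB2HSV)
bl=lambda h:(h[...,0]>105)&(h[...,0]<125)&(h[...,1]>150)&(h[...,2]>90)
t=comp(bl(hsv),330,205,20,20);s=comp(bl(hs),275,110,20,25)
print('blue',len(t),len(s),tri(c,t.mean(0),b,s.mean(0)))
f=comp(m2>0,315,215,30,14);
for n,z in((t,.187),):
  print(cv2.minAreaRect((onz(c,n,z)[:,:2]*1000).astype(np.float32)))
for n,u in(('frog',(197,158)),('ring',(155,167)),('grinder',(328,168)),('bottle',(360,176))):print(n,onz(c,[u],0.0))
print('wrist',cams.camera('wrist')['camera_from_world'],telemetry.get_obs()['eef_pos'])
```

```text
n 113 91
handle c [0.4947 0.2824 0.02  ] steel c [0.5798 0.2741 0.0115]
dist 0.08599580344469004 yaw -0.09787446263887241
cap ((597.4519653320312, -8.402503967285156), (70.65419006347656, 89.1896743774414), 83.34416198730469)
foot ((602.7708740234375, -6.78497314453125), (84.74172973632812, 104.84734344482422), 81.54178619384766)
blue 70 114 (array([ 0.5049, -0.2889,  0.1644]), np.float64(0.002921010810867164))
((504.55181884765625, -284.6497497558594), (22.9188289642334, 33.05949020385742), 0.5645408630371094)
frog [[0.7342 0.2138 0.    ]]
ring [[0.6975 0.3744 0.    ]]
grinder [[ 0.6998 -0.2871  0.    ]]
bottle [[ 0.67   -0.4084  0.    ]]
wrist [[ 0.2948 -0.9555 -0.0019 -0.4989]
 [-0.9072 -0.2806  0.3134 -0.041 ]
 [-0.3    -0.0906 -0.9496  0.38  ]
 [ 0.      0.      0.      1.    ]] [ 0.1471 -0.4774  0.2476]
```

```bash
cat >> h.py <<'E'
def yaw_of(Rm): return np.arctan2(Rm[1,0],Rm[0,0])
def plan(target,yaw=None,n=10,lim=45):
    """rows (tool mm, deg) in a straight line from measured pose to target; yaw = tool x heading"""
    s=telemetry.get_obs();p=s['eef_pos'];Rm=R.from_quat(s['tool_rot']).as_matrix();y0=yaw_of(Rm)
    dy=0 if yaw is None else (yaw-y0+np.pi)%(2*np.pi)-np.pi
    d=(np.array(target)-p)/n; rows=[]
    for i in range(n):
        M=R.from_euler('z',dy*i/n).as_matrix()@Rm
        rows.append([*np.round(M.T@d*1000,1),round(-np.degrees(dy)/n,1)])
    print('dist/row mm',np.linalg.norm(d)*1000,'yaw0',y0,'tilt',np.degrees(np.arccos(-Rm[2,2])),'t',s['clock'],'w',s['grip_width'],'F',s['ft_force'].round(2))
    print(str([list(map(float,r)) for r in rows]))
E
python3 -c "
from h import *
plan([.49,.28,.16],-1.669,20)"
```

```text
dist/row mm 41.80235732836652 yaw0 -1.2720244575220172 tilt 0.0908780524219893 t 0.15 w 0.0854131300838442 F [-0.23  0.2   0.56]
[[-31.1, -27.5, 4.4, 1.1], [-31.7, -26.9, 4.4, 1.1], [-32.2, -26.3, 4.4, 1.1], [-32.7, -25.6, 4.4, 1.1], [-33.2, -25.0, 4.4, 1.1], [-33.7, -24.3, 4.4, 1.1], [-34.2, -23.6, 4.4, 1.1], [-34.7, -23.0, 4.4, 1.1], [-35.1, -22.3, 4.4, 1.1], [-35.5, -21.6, 4.4, 1.1], [-36.0, -20.9, 4.4, 1.1], [-36.4, -20.1, 4.4, 1.1], [-36.8, -19.4, 4.4, 1.1], [-37.1, -18.7, 4.4, 1.1], [-37.5, -17.9, 4.4, 1.1], [-37.8, -17.2, 4.4, 1.1], [-38.2, -16.4, 4.4, 1.1], [-38.5, -15.7, 4.4, 1.1], [-38.8, -14.9, 4.4, 1.1], [-39.1, -14.1, 4.4, 1.1]]
```

>>> apply_moves(moves=[[[-31, -27, 4, 1], [-32, -27, 4, 1], [-32, -26, 4, 1], [-33, -26, 4, 1], [-33, -25, 4, 1], [-34, -24, 4, 1], [-34, -24, 4, 1], [-35, -23, 4, 1], [-35, -22, 4, 1], [-36, -22, 4, 1]]], hand=0.2)

```text
clock: 1.15
eef_pos: [0.3194, -0.0879, 0.2042]
tool_rot: [0.743, -0.67, -0.0, -0.001]
ft_force: [0.8, -0.8, -0.9]
grip_width: 0.0512
```

```bash
python3 -c "
from h import *
plan([.49,.28,.16],-1.669,10)"
```

```text
dist/row mm 40.79182214934877 yaw0 -1.4672841939469845 tilt 0.10519705099561225 t 1.15 w 0.05119583546251335 F [ 0.77 -0.83 -0.85]
[[-34.8, -20.8, 4.5, 1.2], [-35.2, -20.1, 4.5, 1.2], [-35.6, -19.3, 4.5, 1.2], [-36.0, -18.6, 4.5, 1.2], [-36.4, -17.9, 4.5, 1.2], [-36.7, -17.2, 4.5, 1.2], [-37.1, -16.4, 4.5, 1.2], [-37.4, -15.7, 4.5, 1.2], [-37.7, -14.9, 4.5, 1.2], [-38.0, -14.1, 4.5, 1.2]]
```

Tracking is good. On to a look from above the blade.

>>> apply_moves(moves=[[[-35, -21, 4.5, 1.2], [-35, -20, 4.5, 1.2], [-36, -19.5, 4.5, 1.2], [-36, -18.5, 4.5, 1.2], [-36.5, -18, 4.5, 1.2], [-37, -17, 4.5, 1.2], [-37, -16.5, 4.5, 1.2], [-37.5, -15.5, 4.5, 1.2], [-38, -15, 4.5, 1.2], [-38, -14, 4.5, 1.2]]])

```text
clock: 2.15
eef_pos: [0.4824, 0.1172, 0.1746]
tool_rot: [0.755, -0.651, -0.065, -0.045]
ft_force: [-0.2, 0.3, 0.3]
grip_width: 0.0511
```

Run:
```python
from h import *
np.set_printoptions(precision=4,suppress=True)
c=snap('wrist','w1');hsv=cv2.cvtColor(c['color'],cv2.COLOR_RGB2HSV)
print(telemetry.get_obs()['eef_pos'],c['fovy'])
m=((hsv[...,1]>110)&(hsv[...,0]<25)&(hsv[...,2]>90)).astype(np.uint8)
for k in cv2.findContours(m,0,2)[0]:
    if cv2.contourArea(k)>200:
        P=onz(c,k[:,0].astype(float),.02)[:,:2]*1000;print('wood',cv2.boundingRect(k),cv2.minAreaRect(P.astype(np.float32)))
m=((hsv[...,1]<60)&(hsv[...,2]>150)).astype(np.uint8)
for k in cv2.findContours(m,0,2)[0]:
    if cv2.contourArea(k)>200:
        P=onz(c,k[:,0].astype(float),.0115)[:,:2]*1000;print('steel',cv2.boundingRect(k),cv2.minAreaRect(P.astype(np.float32)))
```

```text
[0.4847 0.1188 0.1747] 67.40692091260803
wood (68, 231, 60, 29) ((354.5906677246094, 317.7872009277344), (80.69696044921875, 16.720199584960938), 83.46685028076172)
wood (4, 208, 71, 38) ((361.9117736816406, 400.7274475097656), (101.89002990722656, 33.65498352050781), 83.93154907226562)
wood (112, 93, 24, 86) ((494.4974670410156, 281.8178405761719), (20.771921157836914, 89.94010162353516), 85.44954681396484)
steel (125, 8, 23, 88) ((578.3517456054688, 273.3876647949219), (14.073577880859375, 79.0251693725586), 83.31566619873047)
steel (372, 0, 140, 145) ((602.9597778320312, -14.753890991210938), (97.93870544433594, 106.70790100097656), 81.16315460205078)
```

View pics/w1.png

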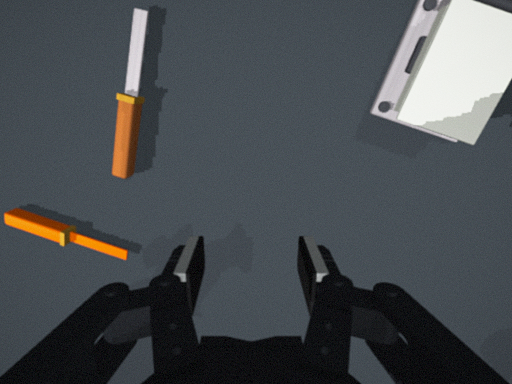

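The picture shows the wooden blade at (125,95) with its tip up at (140,10), the orange look-alike at (65,230), and the cap at the upper right. The tool has tilted, so I check that.

```bash
python3 -c "
from h import *
s=telemetry.get_obs();print(s['joint_pos'].round(3),s['joint_vel'].round(3),R.from_quat(s['tool_rot']).as_matrix().round(3),s['eef_pos'])
plan([.492,.282,.12],-1.673,10)"
```

```text
[ 0.149  0.293 -0.132  1.16   0.16   3.141] [-0.014 -0.037 -0.046 -0.006 -0.05  -0.001] [[ 0.145 -0.989 -0.037]
 [-0.977 -0.149  0.155]
 [-0.159  0.014 -0.987]] [0.48470738 0.11880484 0.17471747]
dist/row mm 17.227839366512555 yaw0 -1.4231445541855747 tilt 9.193334332003607 t 2.2 w 0.051181454805496726 F [3.21 1.44 0.86]
[[-15.0, -3.2, 7.9, 1.4], [-15.0, -2.8, 7.9, 1.4], [-15.1, -2.4, 7.9, 1.4], [-15.1, -2.0, 8.0, 1.4], [-15.2, -1.6, 8.0, 1.4], [-15.2, -1.2, 8.0, 1.4], [-15.2, -0.8, 8.0, 1.4], [-15.3, -0.4, 8.0, 1.4], [-15.3, 0.0, 8.0, 1.4], [-15.2, 0.4, 8.0, 1.4]]
```

```bash
sed -i "s/M=R.from_euler('z',dy\*i\/n).as_matrix()@Rm/M=Rm@R.from_euler('z',-dy*i\/n).as_matrix()/" h.py; python3 -c "
from h import *
plan([.33,-.36,.31],0,11)"
```

```text
dist/row mm 47.36789450137037 yaw0 -1.4231445541855747 tilt 9.193334332003607 t 2.2 w 0.051181454805496726 F [3.21 1.44 0.86]
[[38.5, 20.6, -18.4, -7.4], [35.5, 25.4, -18.4, -7.4], [32.0, 29.7, -18.4, -7.4], [27.9, 33.6, -18.4, -7.4], [23.3, 36.9, -18.4, -7.4], [18.3, 39.6, -18.4, -7.4], [13.1, 41.7, -18.4, -7.4], [7.6, 43.0, -18.4, -7.4], [2.0, 43.6, -18.4, -7.4], [-3.7, 43.5, -18.4, -7.4], [-9.3, 42.7, -18.4, -7.4]]
```

>>> apply_moves(moves=[[[38, 20, -19, -8], [35, 25, -19, -8], [32, 30, -19, -8], [28, 34, -19, -8], [23, 37, -19, -8], [18, 40, -19, -8], [13, 42, -19, -8], [8, 43, -19, -8], [2, 44, -19, -8], [-4, 44, -19, -8]]])

```text
clock: 3.2
eef_pos: [0.3588, -0.2882, 0.292]
tool_rot: [0.996, -0.048, -0.027, -0.076]
ft_force: [0.9, -0.8, -0.0]
grip_width: 0.0514
```

Run:
```python
from h import *
c=snap('wrist')
im=c['color'];cv2.imwrite('pics/w2.png',im[:,:,::-1])
s=telemetry.get_obs();print(s['joint_pos'].round(3),s['eef_pos'],R.from_quat(s['tool_rot']).as_matrix().round(3),proj(c,[[.505,-.287,.164],[.505,-.287,.076]]))
```

```text
[-0.738  0.255  0.13   1.578  0.079  0.924] [ 0.3575481  -0.29456577  0.29327889] [[ 0.994 -0.1   -0.045]
 [-0.092 -0.985  0.147]
 [-0.059 -0.142 -0.988]] [[418.85068818 193.65363767]
 [381.7102168  180.66149967]]
```

View pics/w2.png

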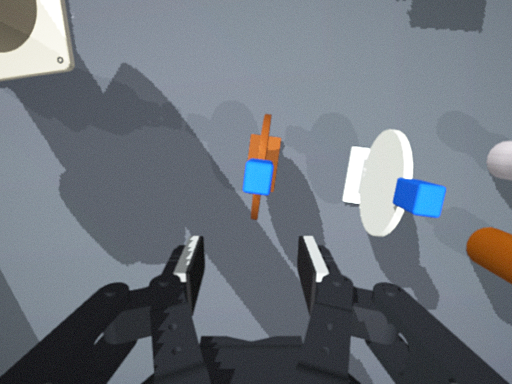

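The near face of the dial (385,185) is blank, so the face points away from the robot (gauge +x is away and +y is left). I go to the far side to see the mark, turning towards the other joint-6 limit as I go.

```bash
python3 -c "
from h import *
plan([.66,-.20,.28],3.1,21)"
```

```text
dist/row mm 15.103285100780134 yaw0 -0.09228607353257445 tilt 8.842935483661243 t 3.25 w 0.05137248895108487 F [ 1.6 -4.2  2.2]
[[13.9, -5.8, 0.6, 8.4], [12.9, -7.8, 0.6, 8.4], [11.7, -9.6, 0.6, 8.4], [10.1, -11.2, 0.6, 8.4], [8.4, -12.5, 0.6, 8.4], [6.5, -13.6, 0.6, 8.4], [4.4, -14.4, 0.6, 8.4], [2.2, -14.9, 0.6, 8.4], [0.0, -15.1, 0.6, 8.4], [-2.2, -14.9, 0.6, 8.4], [-4.4, -14.4, 0.6, 8.4], [-6.4, -13.6, 0.6, 8.4], [-8.4, -12.6, 0.6, 8.4], [-10.1, -11.2, 0.6, 8.4], [-11.7, -9.6, 0.6, 8.4], [-12.9, -7.8, 0.6, 8.4], [-13.9, -5.8, 0.6, 8.4], [-14.6, -3.7, 0.6, 8.4], [-15.0, -1.5, 0.6, 8.4], [-15.1, 0.7, 0.6, 8.4], [-14.8, 2.9, 0.6, 8.4]]
```

>>> apply_moves(moves=[[[14, -6, 0, -8.5], [14.5, -3.5, 0, -8.5], [15, -1.5, 0, -8.5], [15, 1, 0, -8.5], [14.5, 3, 0, -8.5], [14, 5, 0, -8.5], [13, 7, 0, -8.5], [12, 9, 0, -8.5], [10.5, 10.5, 0, -8.5], [9, 12, 0, -8.5]]])

```text
clock: 4.25
eef_pos: [0.4988, -0.2517, 0.2906]
tool_rot: [0.763, 0.642, 0.029, -0.073]
ft_force: [0.2, -0.1, 0.8]
grip_width: 0.0511
```

>>> apply_moves(moves=[[[7, 13, 0, -8.5], [5, 14, 0, -8.5], [3, 15, 0, -8.5], [1, 15, 0, -8.5], [-1, 15, 0, -8.5], [-3, 15, 0, -8.5], [-6, 14, 0, -8.5], [-8, 13, 0, -8.5], [-9, 12, 0, -8.5], [-11, 10, 0, -8.5]]])

```text
clock: 5.25
eef_pos: [0.6427, -0.196, 0.2852]
tool_rot: [0.12, 0.989, 0.071, -0.04]
ft_force: [0.6, 0.6, 0.6]
grip_width: 0.0513
```

Run:
```python
from h import *
c=snap('wrist')
im=c['color'];cv2.imwrite('pics/w3.png',im[:,:,::-1])
s=telemetry.get_obs();print(s['clock'],s['joint_pos'].round(3),s['eef_pos'],R.from_quat(s['tool_rot']).as_matrix().round(3),proj(c,[[.505,-.287,.164],[.505,-.287,.076]]))
```

```text
5.3 [-0.345  0.726  0.854  1.809  0.122 -1.687] [ 0.64440472 -0.19464629  0.28406542] [[-0.969  0.238 -0.062]
 [ 0.227  0.962  0.151]
 [ 0.095  0.132 -0.987]] [[385.78181439  17.78177116]
 [341.14205662  26.80412898]]
```

View pics/w3.png

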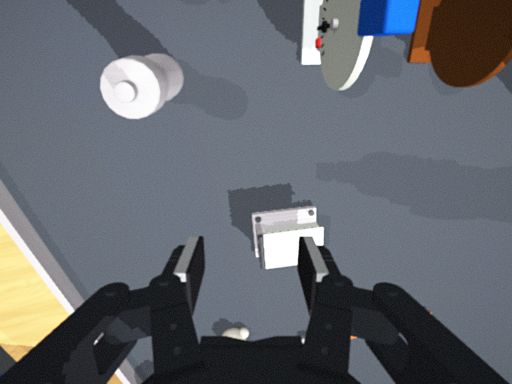

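The far face shows: pointer at (325,25), red mark at (319,43), partly out of frame. I move 75 mm sideways and measure there.

>>> apply_moves(moves=[[[-2, -9, -1, 0], [-2, -9, -1, 0], [-2, -9, -1, 0], [-2, -9, -1, 0], [-2, -9, -1, 0], [-2, -9, -1, 0], [-2, -9, -1, 0], [-2, -9, -1, 0], [-2, -9, -1, 0], [0, 0, 0, 0]]])

```text
clock: 6.3
eef_pos: [0.6392, -0.2887, 0.2795]
tool_rot: [0.124, 0.989, 0.071, -0.041]
ft_force: [-0.6, 1.1, 0.1]
grip_width: 0.0515
```

Run:
```python
from h import *
c=snap('wrist');im=c['color'];hsv=cv2.cvtColor(im,cv2.COLOR_RGB2HSV)
u,v=proj(c,[[.51,-.287,.076]])[0];print(u,v,telemetry.get_obs()['eef_pos'])
red=((hsv[...,0]<6)|(hsv[...,0]>174))&(hsv[...,1]>150)&(hsv[...,2]>120)
y,x=np.nonzero(red);print('red',len(x),x.mean(),y.mean(),x.min(),x.max(),y.min(),y.max())
x0,y0=int(u)-70,max(int(v)-60,0)
cv2.imwrite('pics/w4.png',cv2.resize(im[y0:y0+120,x0:x0+160],(800,600),interpolation=cv2.INTER_CUBIC)[:,:,::-1]);print(x0,y0)
```

```text
343.06608276059035 117.6467532670939 [ 0.63937433 -0.28804934  0.27959928]
red 29 325.55172413793105 117.37931034482759 324 327 114 121
273 57
```

View pics/w4.png

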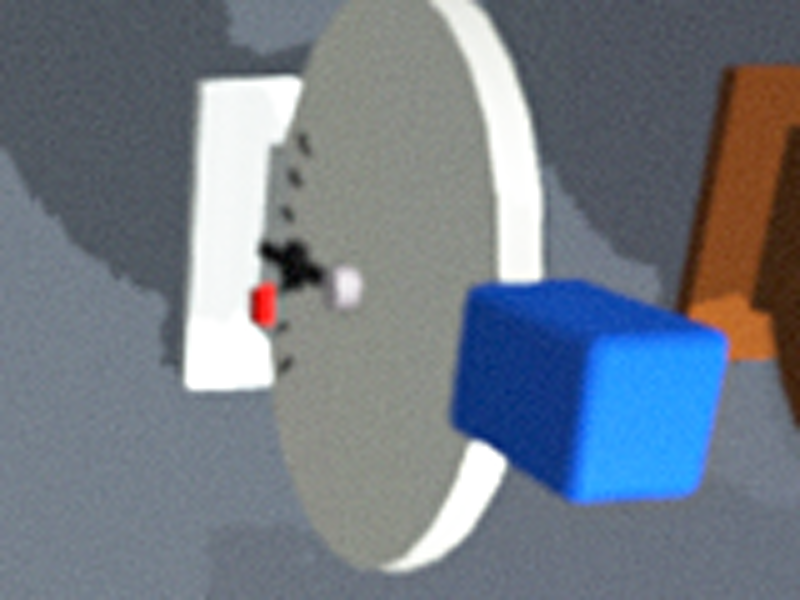

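The crop shows the pivot at (342.0,114.4), pointer tip at (325.4,106.6), red mark at (325.6,118.0), and foot front edge from (312.6,74) to (310.6,134.6).

Run:
```python
from h import *
np.set_printoptions(precision=4,suppress=True)
c=load('wrist')
a,b=onz(c,[[312.6,74],[310.6,134.6]],.008); print(a,b,np.linalg.norm(a-b))
y=(b-a)/np.linalg.norm(b-a); yaw=np.arctan2(y[1],y[0])-np.pi/2
x=np.array([np.cos(yaw),np.sin(yaw),0]);m=(a+b)/2; print('yaw',yaw,'foot mid',m-x*.022)
# blue top face corners z=.187
B=onz(c,[[273+585/5,57+345/5],[273+725/5,57+340/5],[273+698/5,57+493/5],[273+582/5,57+500/5]],.187);print('blue',B.mean(0),B)
e=(B[3]-B[0]);print('blue y edge yaw',np.arctan2(e[1],e[0]), np.linalg.norm(e))
o,r=ray(c,[[342,114.4],[325.4,106.6],[325.6,118.0]])
q=m-x*(.022-.006)
P=[o+rr*((q-o)@x)/(rr@x) for rr in r]
for p in P: print(p,'gauge y',(p-m)@y,'z',p[2])
pz=P[0]
for p in P[1:]:
    d=p-pz;print('ang deg',np.degrees(np.arctan2(d@y,-d[2])),np.hypot(d@y,d[2]))
```

```text
[ 0.5182 -0.3324  0.008 ] [ 0.533  -0.2545  0.008 ] 0.07928875826082372
yaw -0.18788458707493016 foot mid [ 0.504  -0.2893  0.008 ]
blue [ 0.5056 -0.2902  0.187 ] [[ 0.5155 -0.3053  0.187 ]
 [ 0.493  -0.3002  0.187 ]
 [ 0.4972 -0.2756  0.187 ]
 [ 0.5167 -0.2798  0.187 ]]
blue y edge yaw 1.5216913383061006 0.025525865115804406
[ 0.51   -0.2903  0.0736] gauge y 0.00018542069552751533 z 0.07362627853177339
[ 0.5101 -0.2896  0.017 ] gauge y 0.0009330840345348626 z 0.01696242715893742
[ 0.5128 -0.2755  0.0201] gauge y 0.015241944130019261 z 0.02009357917895238
ang deg 0.7559575815513516 0.05666878376029735
ang deg 15.70908588286517 0.05560979048632464
```

Mark angle is about 15.3° (the pointer reads 0.75° at rest, so the measurement is good). The gauge is at (0.504,-0.289), yaw -0.185. Next I turn against the other joint-6 limit to remove the tool tilt.

>>> apply_moves(moves=[[[18, 15, 3.5, -8.5], [15.5, 17.5, 3.5, -8.5], [13, 20, 3.5, -8.5], [10, 21.5, 3.5, -8.5], [6.5, 22.5, 3.5, -8.5], [3, 23.5, 3.5, -8.5], [0, 23.5, 3.5, -8.5], [-4, 23, 3.5, -8.5], [-7, 22, 3.5, -8.5], [-10, 21, 3.5, -8.5]]])

```text
clock: 7.35
eef_pos: [0.4938, -0.088, 0.2788]
tool_rot: [-0.585, 0.807, 0.081, 0.019]
ft_force: [-0.1, -0.3, -0.1]
grip_width: 0.051
```

```bash
cat > st.py <<'E'
from h import *
s=telemetry.get_obs();M=R.from_quat(s['tool_rot']).as_matrix()
print(round(s['clock'],2),s['joint_pos'].round(3),s['eef_pos'].round(4),'z',M[:,2].round(3),'yaw',yaw_of(M).round(3),s['ft_force'].round(1),s['grip_width'].round(4))
E
python3 st.py
```

```text
Traceback (most recent call last):
  File "st.py", line 3, in <module>
    print(round(s['clock'],2),s['joint_pos'].round(3),s['eef_pos'].round(4),'z',M[:,2].round(3),'yaw',yaw_of(M).round(3),s['ft_force'].round(1),s['grip_width'].round(4))
                                                                                                                                                ^^^^^^^^^^^^^^^^^^^^^
AttributeError: 'float' object has no attribute 'round'
```

>>> apply_moves(moves=[[[0, 0, 0, -8.5], [0, 0, 0, -4], [0, 0, 0, -4], [0, 0, 0, -4], [0, 0, 0, -4], [0, 0, 0, 0], [0, 0, 0, 0], [0, 0, 0, 0], [0, 0, 0, 0], [0, 0, 0, 0]]])

```text
clock: 8.35
eef_pos: [0.5011, 0.0155, 0.2827]
tool_rot: [-0.701, 0.712, 0.046, 0.007]
ft_force: [-0.5, -0.2, -0.5]
grip_width: 0.0514
```

```bash
sed -i "s/s\['grip_width'\].round(4)/round(s['grip_width'],4)/" st.py; python3 st.py
```

```text
8.35 [-0.012  0.274  0.134  1.486  0.075 -3.14 ] [0.5011 0.0155 0.2827] z [-0.054  0.076 -0.996] yaw -1.588 [-0.5 -0.2 -0.5] 0.0514
```

>>> apply_moves(moves=[[[0, 0, 0, -4], [0, 0, 0, -4], [0, 0, 0, -4], [0, 0, 0, -4], [0, 0, 0, -4], [0, 0, 0, 0], [0, 0, 0, 0], [0, 0, 0, 0], [0, 0, 0, 0], [0, 0, 0, 0]]])

```text
clock: 9.35
eef_pos: [0.4917, 0.1014, 0.2818]
tool_rot: [0.773, -0.634, -0.016, 0.012]
ft_force: [0.1, -0.4, -0.3]
grip_width: 0.0513
```

```bash
python3 st.py; python3 -c "
from h import *
plan([.493,.282,.10],1.467,24)"
```

```text
9.35 [ 0.198  0.264  0.121  1.467  0.009 -3.141] [0.4917 0.1014 0.2818] z [-0.04   0.001 -0.999] yaw -1.374 [ 0.1 -0.4 -0.3] 0.0513
dist/row mm 10.680060237072562 yaw0 -1.3741513990724128 tilt 2.283136540777977 t 9.35 w 0.05125230640994514 F [ 0.1  -0.44 -0.28]
[[-7.3, -1.8, 7.6, -6.8], [-7.0, -2.7, 7.6, -6.8], [-6.7, -3.5, 7.6, -6.8], [-6.2, -4.2, 7.6, -6.8], [-5.7, -4.9, 7.6, -6.8], [-5.0, -5.6, 7.6, -6.8], [-4.4, -6.1, 7.6, -6.8], [-3.6, -6.6, 7.6, -6.8], [-2.8, -7.0, 7.6, -6.8], [-1.9, -7.3, 7.6, -6.8], [-1.1, -7.4, 7.6, -6.8], [-0.2, -7.5, 7.6, -6.8], [0.7, -7.5, 7.6, -6.8], [1.6, -7.4, 7.6, -6.8], [2.4, -7.1, 7.6, -6.8], [3.3, -6.8, 7.6, -6.8], [4.0, -6.3, 7.6, -6.8], [4.8, -5.8, 7.6, -6.8], [5.4, -5.2, 7.6, -6.8], [6.0, -4.5, 7.6, -6.8], [6.5, -3.8, 7.6, -6.8], [6.9, -3.0, 7.6, -6.8], [7.2, -2.2, 7.6, -6.8], [7.4, -1.3, 7.6, -6.8]]
```

```bash
python3 -c "
from h import *
plan([.494,.282,.09],-1.674,10)"
```

```text
dist/row mm 26.351689507936552 yaw0 -1.3741513990724128 tilt 2.283136540777977 t 9.35 w 0.05125230640994514 F [ 0.1  -0.44 -0.28]
[[-17.5, -4.5, 19.2, 1.7], [-17.6, -4.0, 19.2, 1.7], [-17.7, -3.4, 19.2, 1.7], [-17.8, -2.9, 19.2, 1.7], [-17.9, -2.4, 19.2, 1.7], [-18.0, -1.8, 19.2, 1.7], [-18.0, -1.3, 19.2, 1.7], [-18.0, -0.8, 19.2, 1.7], [-18.1, -0.2, 19.2, 1.7], [-18.1, 0.3, 19.2, 1.7]]
```

>>> apply_moves(moves=[[[-17.5, -4.5, 19, 1.7], [-17.5, -4, 19, 1.7], [-17.5, -3.5, 19, 1.7], [-18, -3, 19, 1.7], [-18, -2.5, 19, 1.7], [-18, -2, 19, 1.7], [-18, -1.5, 19, 1.7], [-18, -1, 19, 1.7], [-18, 0, 19, 1.7], [-18, 0, 19, 1.7]]])

```text
clock: 10.35
eef_pos: [0.5043, 0.2809, 0.0892]
tool_rot: [-0.66, 0.751, 0.011, -0.01]
ft_force: [0.6, -0.6, -0.5]
grip_width: 0.0509
```

```bash
python3 st.py
python3 - <<'E'
from h import *
plan([.4945,.282,.021],-1.674,6)
c=snap('wrist');hsv=cv2.cvtColor(c['color'],cv2.COLOR_RGB2HSV)
for m,z in(((hsv[...,1]>110)&(hsv[...,0]<25)&(hsv[...,2]>70),.02),((hsv[...,1]<60)&(hsv[...,2]>150),.0115)):
  for k in cv2.findContours(m.astype(np.uint8),0,2)[0]:
    if cv2.contourArea(k)>300:
        P=onz(c,k[:,0].astype(float),z)[:,:2]*1000;print(z,cv2.boundingRect(k),cv2.minAreaRect(P.astype(np.float32)))
E
```

```text
10.35 [ 0.5    0.52  -0.012  1.062  0.017 -2.513] [0.5043 0.2809 0.0892] z [-0.029  0.003 -1.   ] yaw -1.7 [ 0.6 -0.6 -0.5] 0.0509
dist/row mm 11.4856119916322 yaw0 -1.7000158880257448 tilt 1.6825206337101362 t 10.35 w 0.05089096456565271 F [ 0.55 -0.55 -0.48]
[[0.0, 1.3, 11.4, -0.2], [0.0, 1.3, 11.4, -0.2], [0.0, 1.3, 11.4, -0.2], [0.0, 1.3, 11.4, -0.2], [0.0, 1.3, 11.4, -0.2], [-0.0, 1.3, 11.4, -0.2]]
0.02 (113, 345, 42, 30) ((367.64801025390625, 409.09130859375), (42.555580139160156, 37.27765655517578), 83.6434326171875)
0.02 (234, 157, 29, 115) ((497.02874755859375, 283.2215270996094), (19.37701988220215, 92.1165542602539), 83.38448333740234)
0.0115 (234, 35, 25, 126) ((578.5392456054688, 273.9102478027344), (14.97365951538086, 80.34164428710938), 83.45283508300781)
```

>>> apply_moves(moves=[[[-0.4, 1.2, 11, -0.1], [-0.4, 1.2, 11, -0.1], [-0.4, 1.2, 11, -0.1], [-0.4, 1.2, 11, -0.1], [-0.4, 1.2, 11, -0.1], [0, 1, 11, 0], [0, 0, 1, 0], [0, 0, 0, 0], [0, 0, 0, 0], [0, 0, 0, 0]]])

```text
clock: 11.4
eef_pos: [0.4947, 0.284, 0.0148]
tool_rot: [-0.663, 0.748, 0.012, -0.011]
ft_force: [-0.2, 0.2, 0.1]
grip_width: 0.0513
```

```bash
python3 st.py
```

```text
11.4 [ 0.512  0.596 -0.106  0.897  0.018 -2.51 ] [0.4947 0.284  0.0148] z [-0.033  0.003 -0.999] yaw -1.691 [-0.2  0.2  0.1] 0.0513
```

>>> apply_moves(moves=[[[0, 0, -6, 0], [0, 0, 0, 0], [0, 0, 0, 0], [0, 0, 0, 0], [0, 0, 0, 0], [0, 0, 0, 0], [0, 0, 0, 0], [0, 0, 0, 0], [0, 0, 0, 0], [0, 0, 0, 0]]], hand=-1)

```text
clock: 12.4
eef_pos: [0.4954, 0.2843, 0.0223]
tool_rot: [-0.663, 0.748, 0.012, -0.011]
ft_force: [0.1, -0.7, 0.1]
grip_width: 0.0162
```

```bash
python3 st.py; python3 -c "
from h import *
plan([.45,.2,.12],-1.70,5)"
```

```text
12.4 [ 0.512  0.587 -0.099  0.911  0.018 -2.51 ] [0.4954 0.2843 0.0223] z [-0.031  0.003 -1.   ] yaw -1.691 [ 0.1 -0.7  0.1] 0.0162
dist/row mm 27.361116360393122 yaw0 -1.690893559243782 tilt 1.8069665465346618 t 12.4 w 0.0162410903527883 F [ 0.12 -0.71  0.09]
[[17.8, 7.6, -19.3, 0.1], [17.9, 7.6, -19.3, 0.1], [17.9, 7.5, -19.3, 0.1], [17.9, 7.5, -19.3, 0.1], [17.9, 7.5, -19.3, 0.1]]
```

>>> apply_moves(moves=[[[0, 0, -30, 0], [10, 0, -30, 0.2], [22, 2, -30, 0.2], [22, 2, -30, 0.2], [22, 2, -25, 0.2], [22, 2, -25, 0.2], [22, 2, -20, 0.2], [22, 2, -10, 0.2], [20, 2, -5, 0], [10, 0, 0, 0]]])

```text
clock: 13.4
eef_pos: [0.4638, 0.11, 0.2356]
tool_rot: [-0.655, 0.755, 0.01, -0.011]
ft_force: [0.5, -0.5, -0.1]
grip_width: 0.0163
```

```bash
python3 st.py
python3 - <<'E'
from h import *
c=snap('wrist','w5');hsv=cv2.cvtColor(c['color'],cv2.COLOR_RGB2HSV)
print(proj(c,[[.597,-.0084,.052]]))
s=telemetry.get_obs()
for m,z in(((hsv[...,1]>110)&(hsv[...,0]<25)&(hsv[...,2]>70),s['eef_pos'][2]),((hsv[...,1]<60)&(hsv[...,2]>195),.052),((hsv[...,1]<60)&(hsv[...,2]>120),.01)):
  for k in cv2.findContours(m.astype(np.uint8),0,2)[0]:
    if cv2.contourArea(k)>800:
        P=onz(c,k[:,0].astype(float),z)[:,:2]*1000;print(z,cv2.boundingRect(k),cv2.minAreaRect(P.astype(np.float32)))
E
```

```text
13.4 [ 0.228  0.223 -0.051  1.326  0.008 -2.772] [0.4638 0.11   0.2356] z [-0.031  0.001 -1.   ] yaw -1.712 [ 0.5 -0.5 -0.1] 0.0163
[[354.75469934  14.71106529]]
0.23520987421904185 (20, 250, 122, 20) ((478.1796569824219, 195.64093017578125), (63.60801315307617, 11.084251403808594), 84.8790283203125)
0.23520987421904185 (230, 169, 42, 160) ((467.5213317871094, 109.65484619140625), (18.70115852355957, 91.5574722290039), 81.86622619628906)
0.052 (300, 0, 89, 71) ((580.7769775390625, 3.5308151245117188), (80.57485961914062, 61.58324432373047), 81.47698974609375)
0.052 (234, 0, 34, 175) ((539.0112915039062, 98.85314178466797), (31.37568473815918, 167.80821228027344), 81.89569854736328)
0.01 (298, 0, 92, 72) ((584.6376953125, -8.841552734375), (94.18585205078125, 70.9786148071289), 81.95083618164062)
0.01 (233, 0, 36, 176) ((537.2200927734375, 98.89352416992188), (38.39103698730469, 192.13653564453125), 81.90269470214844)
```

View pics/w5.png

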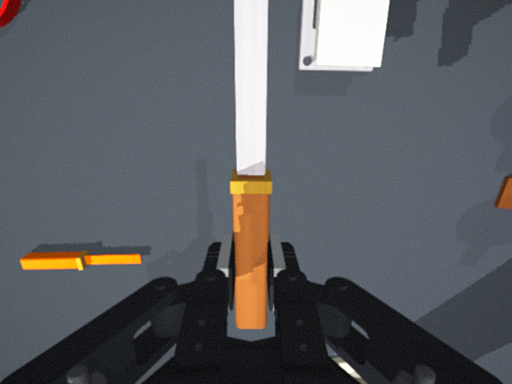

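The blade is held straight (handle at (250,250)); the lip corners are at about (317,66) and (383,68).

Run:
```python
from h import *
np.set_printoptions(precision=4,suppress=True)
c=load('wrist');h=cv2.cvtColor(c['color'],cv2.COLOR_RGB2HSV)
m=((h[...,1]<60)&(h[...,2]>195)).astype(np.uint8);z=np.zeros_like(m);z[:90,290:410]=m[:90,290:410]
# side edges of white cap per row
for v in (5,20,40,55,62):
    x=np.nonzero(z[v])[0];print(v,x.min(),x.max(),onz(c,[[x.min()-.5,v],[x.max()+.5,v]],.052).round(4)[:,:2].tolist())
for u in (325,340,360,375):
    y=np.nonzero(z[:,u])[0];print(u,y.max(),onz(c,[[u,y.max()+.5]],.052)[0])
plan([.40,.03,.10],None,8)
```

```text
5 303 388 [[0.6114, 0.0398], [0.6012, -0.0403]]
20 302 386 [[0.5991, 0.0418], [0.5887, -0.0384]]
40 301 383 [[0.5821, 0.0443], [0.5717, -0.0355]]
55 300 381 [[0.569, 0.0464], [0.5584, -0.0336]]
62 300 380 [[0.5627, 0.047], [0.5521, -0.0326]]
325 69 [0.5524 0.0225 0.052 ]
340 69 [0.5504 0.0077 0.052 ]
360 70 [ 0.5469 -0.0121  0.052 ]
375 66 [ 0.5487 -0.0271  0.052 ]
dist/row mm 21.136416924810508 yaw0 -1.713081007224585 tilt 1.8037716534270654 t 13.45 w 0.016210526233707948 F [-0.93 -0.84  0.1 ]
[[10.8, 5.9, 17.1, -0.0], [10.8, 5.9, 17.1, -0.0], [10.8, 5.9, 17.1, -0.0], [10.8, 5.9, 17.1, -0.0], [10.8, 5.9, 17.1, -0.0], [10.8, 5.9, 17.1, -0.0], [10.8, 5.9, 17.1, -0.0], [10.8, 5.9, 17.1, -0.0]]
```

```bash
python3 -c "
from h import *
plan([.39,.022,.0545],-1.714,9)"
```

```text
dist/row mm 23.74470162610931 yaw0 -1.713081007224585 tilt 1.8037716534270654 t 13.45 w 0.016210526233707948 F [-0.93 -0.84  0.1 ]
[[10.7, 6.1, 20.3, 0.0], [10.7, 6.1, 20.3, 0.0], [10.7, 6.1, 20.3, 0.0], [10.7, 6.1, 20.3, 0.0], [10.7, 6.1, 20.3, 0.0], [10.7, 6.1, 20.3, 0.0], [10.7, 6.1, 20.3, 0.0], [10.7, 6.1, 20.3, 0.0], [10.7, 6.1, 20.3, 0.0]]
```

>>> apply_moves(moves=[[[10.5, 6, 20, 0], [10.5, 6, 20, 0], [10.5, 6, 20, 0], [10.5, 6, 20, 0], [10.5, 6, 20, 0], [10.5, 6, 20, 0], [10.5, 6, 20, 0], [10.5, 6, 18, 0], [5, 3, 8, 0], [0, 0, 0, 0]]])

```text
clock: 14.45
eef_pos: [0.3927, 0.0311, 0.0605]
tool_rot: [-0.657, 0.754, 0.013, -0.012]
ft_force: [0.2, -0.3, -1.7]
grip_width: 0.016
```

```bash
python3 st.py; python3 -c "
from h import *
plan([.4505,.0136,.0533],-1.714,5)"
```

```text
14.45 [ 0.074  0.254 -0.528  0.824  0.007 -2.93 ] [0.3927 0.0311 0.0605] z [-0.035  0.005 -0.999] yaw -1.709 [ 0.2 -0.3 -1.7] 0.016
dist/row mm 12.152686585886256 yaw0 -1.7086445992588848 tilt 2.033938049433581 t 14.45 w 0.01601158608375518 F [ 0.18 -0.28 -1.66]
[[1.9, -12.0, 1.0, 0.1], [1.9, -12.0, 1.0, 0.1], [1.8, -12.0, 1.0, 0.1], [1.8, -12.0, 1.0, 0.1], [1.8, -12.0, 1.0, 0.1]]
```

First correct sideways and height, then slide the blade in under the lip.

>>> apply_moves(moves=[[[5, 0, 4, 0.1], [4.5, 0, 3, 0.1], [0, -8, 0, 0.1], [0, -10, 0, 0], [0, -10, 0, 0], [0, -10, 0, 0], [0, -10, 0, 0], [0, -4, 0, 0], [0, 0, 0, 0], [0, 0, 0, 0]]])

```text
clock: 15.45
eef_pos: [0.4539, 0.0144, 0.0539]
tool_rot: [-0.655, 0.755, 0.011, -0.008]
ft_force: [0.3, 0.1, -1.3]
grip_width: 0.0162
```

```bash
python3 st.py
python3 - <<'E'
from h import *
c=snap('side')
u,v=proj(c,[[.58,0,.05]])[0].astype(int)
a=cv2.resize(c['color'][v-45:v+45,u-60:u+60],(800,600),interpolation=cv2.INTER_CUBIC);cv2.imwrite('pics/s6.png',a[:,:,::-1])
E
```

```text
15.45 [ 0.027  0.357 -0.394  0.845  0.007 -2.972] [0.4539 0.0144 0.0539] z [-0.025  0.006 -1.   ] yaw -1.713 [ 0.3  0.1 -1.3] 0.0162
```

View pics/s6.png

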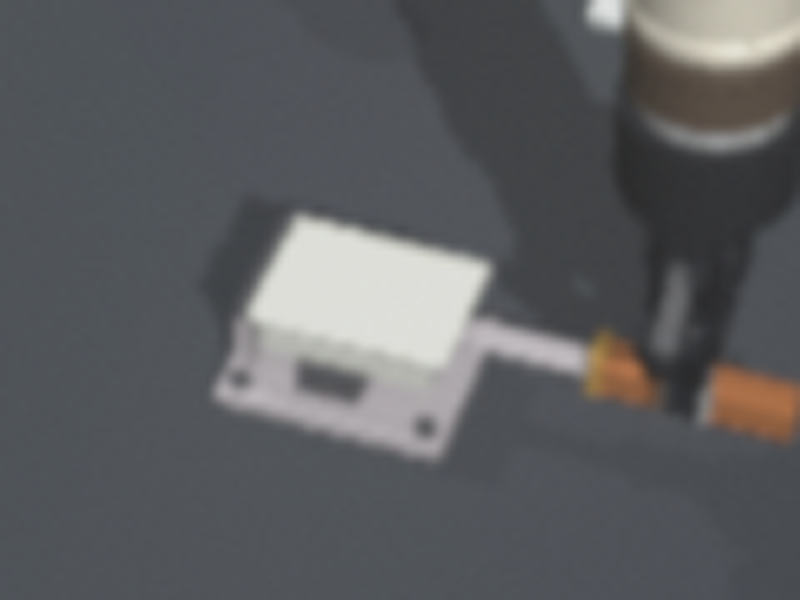

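The picture shows the blade under the middle of the lip at (480,330). Now I lift along the cap's arc.

>>> apply_moves(moves=[[[0, 0, -5, 0], [0, -0.5, -10, 0], [0, -2, -10, 0], [0, -3, -9.5, 0], [0, -4.5, -9, 0], [0, -6, -8, 0], [0, -7, -7, 0], [0, -8, -6, 0], [0, -4, -2, 0], [0, 0, 0, 0]]])

```text
clock: 16.5
eef_pos: [0.4932, 0.0086, 0.1278]
tool_rot: [-0.655, 0.755, 0.009, -0.006]
ft_force: [-1.1, -1.0, -1.1]
grip_width: 0.0163
```

```bash
python3 st.py
python3 - <<'E'
from h import *
np.set_printoptions(precision=4,suppress=True)
s=telemetry.get_obs();p=s['eef_pos'];ax=np.array([.9895,-.1445]);pin=np.array([.644,-.0146])
print('tip rel pin',((p[:2]+125.5e-3*ax-pin)@ax)*1e3,(p[2]-.0123+.0015)*1e3, 'lat',(p[:2]-pin)@[.1445,.9895])
c=snap('side')
u,v=proj(c,[[.58,0,.08]])[0].astype(int)
a=cv2.resize(c['color'][v-45:v+45,u-60:u+60],(600,450),interpolation=cv2.INTER_CUBIC);cv2.imwrite('pics/s7.png',a[:,:,::-1])
E
```

```text
16.5 [ 0.014  0.331 -0.2    1.061  0.006 -2.986] [0.4932 0.0086 0.1278] z [-0.022  0.006 -1.   ] yaw -1.713 [-1.1 -1.  -1.1] 0.0163
tip rel pin -27.079427045953757 117.04538233888238 lat 0.0011923389153646487
```

>>> apply_moves(moves=[[[0, -8, -1, 0], [0, -9, 0, 0], [0, -9, 0, 0], [0, -9, 0, 0], [0, -9, 1, 0], [0, -6, 1, 0], [0, 0, 0, 0], [0, 0, 0, 0], [0, 8, 0, 0], [0, 15, -2, 0]]])

```text
clock: 17.55
eef_pos: [0.5229, 0.0042, 0.1253]
tool_rot: [-0.655, 0.755, 0.011, -0.008]
ft_force: [0.3, -1.1, -0.4]
grip_width: 0.0165
```

```bash
python3 st.py
python3 - <<'E'
from h import *
c=snap('top');h=cv2.cvtColor(c['color'],cv2.COLOR_RGB2HSV)
d=snap('side')
import numpy as np
def C(c,P,w,hh):
    u,v=proj(c,[P])[0].astype(int);return cv2.resize(c['color'][v-hh:v+hh,u-w:u+w],(400,300),interpolation=cv2.INTER_CUBIC)
cv2.imwrite('pics/v8.png',np.hstack([C(c,[.64,0,.05],40,30),C(d,[.64,0,.05],60,45)])[:,:,::-1])
E
```

```text
17.55 [ 0.005  0.39  -0.12   1.087  0.006 -2.995] [0.5229 0.0042 0.1253] z [-0.026  0.006 -1.   ] yaw -1.713 [ 0.3 -1.1 -0.4] 0.0165
```

View pics/v8.png

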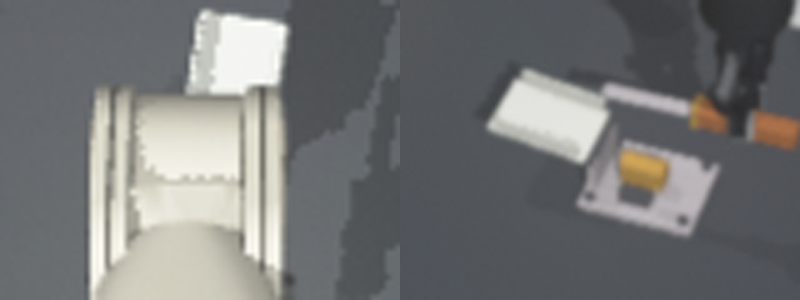

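The cap is fully open and the brass ridge is exposed (side crop). Now I lay the blade aside.

Run:
```python
from h import *
c=load('side');h=cv2.cvtColor(c['color'],cv2.COLOR_RGB2HSV)
m=(h[...,0]>15)&(h[...,0]<30)&(h[...,1]>110)&(h[...,2]>120)
u0,v0=proj(c,[[.604,-.009,.035]])[0].astype(int);z=np.zeros_like(m);z[v0-10:v0+10,u0-12:u0+12]=m[v0-10:v0+10,u0-12:u0+12]
y,x=np.nonzero(z);print(u0,v0,len(x),x.mean(),y.mean(),onz(c,[[x.mean(),y.mean()]],.034))
plan([.41,.17,.06],None,10)
```

```text
236 213 108 235.58333333333334 215.65740740740742 [[0.60465672 0.00086956 0.034     ]]
dist/row mm 20.999082613647243 yaw0 -1.7123325972297043 tilt 1.6304962364016904 t 17.65 w 0.01630466112112103 F [ 0.69  0.06 -1.45]
[[-14.8, 13.1, 7.0, -0.0], [-14.8, 13.1, 7.0, -0.0], [-14.8, 13.1, 7.0, -0.0], [-14.8, 13.1, 7.0, -0.0], [-14.8, 13.1, 7.0, -0.0], [-14.8, 13.1, 7.0, -0.0], [-14.8, 13.1, 7.0, -0.0], [-14.8, 13.1, 7.0, -0.0], [-14.8, 13.1, 7.0, -0.0], [-14.8, 13.1, 7.0, -0.0]]
```

>>> apply_moves(moves=[[[0, 25, -1, 0], [-10, 25, 0, 0], [-18, 15, 2, 0], [-22, 12, 8, 0], [-22, 11, 10, 0], [-22, 10, 12, 0], [-22, 10, 14, 0], [-20, 8, 14, 0], [-10, 5, 12, 0], [0, 0, 5, 0]]])

```text
clock: 18.65
eef_pos: [0.4197, 0.1724, 0.0552]
tool_rot: [-0.655, 0.756, 0.008, -0.002]
ft_force: [0.7, -0.9, -1.2]
grip_width: 0.0163
```

```bash
python3 st.py
```

```text
18.65 [ 0.382  0.344 -0.409  0.827  0.013 -2.617] [0.4197 0.1724 0.0552] z [-0.014  0.008 -1.   ] yaw -1.714 [ 0.7 -0.9 -1.2] 0.0163
```

Down 31 mm, checking force, before release.

>>> apply_moves(moves=[[[0, 0, 7, 0], [0, 0, 7, 0], [0, 0, 6, 0], [0, 0, 5, 0], [0, 0, 2.5, 0], [0, 0, 0, 0], [0, 0, 0, 0], [0, 0, 0, 0], [0, 0, 0, 0], [0, 0, 0, 0]]])

```text
clock: 19.65
eef_pos: [0.4217, 0.1703, 0.0269]
tool_rot: [-0.653, 0.757, 0.007, -0.001]
ft_force: [-0.1, 0.5, -0.4]
grip_width: 0.0164
```

```bash
python3 st.py
```

```text
19.65 [ 0.377  0.388 -0.439  0.75   0.012 -2.618] [0.4217 0.1703 0.0269] z [-0.01   0.008 -1.   ] yaw -1.718 [-0.1  0.5 -0.4] 0.0164
```

>>> apply_moves(moves=[[[0, 0, 3, 0], [0, 0, 1.5, 0], [0, 0, 0, 0], [0, 0, 0, 0], [0, 0, 0, 0], [0, 0, 0, 0], [0, 0, 0, 0], [0, 0, 0, 0], [0, 0, 0, 0], [0, 0, 0, 0]]])

```text
clock: 20.65
eef_pos: [0.422, 0.1706, 0.023]
tool_rot: [-0.653, 0.757, 0.006, -0.001]
ft_force: [-0.3, -0.7, 2.5]
grip_width: 0.0163
```

>>> apply_moves(moves=[[[0, 0, 0, 0], [0, 0, 0, 0], [0, 0, 0, 0], [0, 0, 0, 0], [0, 0, -5, 0], [0, 0, -20, 0], [0, 0, -35, 0], [0, 0, -40, 0], [0, 0, -45, 0], [0, 0, -45, 0]]], hand=0.2)

```text
clock: 21.65
eef_pos: [0.4188, 0.1671, 0.2135]
tool_rot: [-0.653, 0.757, 0.009, -0.009]
ft_force: [1.6, 0.3, -0.2]
grip_width: 0.0514
```

```bash
python3 st.py
python3 - <<'E'
from h import *
np.set_printoptions(precision=4,suppress=True)
c=snap('wrist');h=cv2.cvtColor(c['color'],cv2.COLOR_RGB2HSV)
m=(h[...,1]>110)&(h[...,0]<25)&(h[...,2]>70)
for k in cv2.findContours(m.astype(np.uint8),0,2)[0]:
    if cv2.contourArea(k)>100:
        P=onz(c,k[:,0].astype(float),.02)[:,:2]*1000;print(cv2.boundingRect(k),cv2.minAreaRect(P.astype(np.float32)))
m=(h[...,1]<60)&(h[...,2]>150)
for k in cv2.findContours(m.astype(np.uint8),0,2)[0]:
    if cv2.contourArea(k)>100:
        P=onz(c,k[:,0].astype(float),.0115)[:,:2]*1000;print('s',cv2.boundingRect(k),cv2.minAreaRect(P.astype(np.float32)))
print(proj(c,[[.604,-.009,.04]]))
E
```

```text
21.65 [ 0.372  0.18  -0.164  1.248  0.012 -2.623] [0.4188 0.1671 0.2135] z [-0.025  0.003 -1.   ] yaw -1.717 [ 1.6  0.3 -0.2] 0.0514
(34, 226, 136, 22) ((355.7770690917969, 366.0321350097656), (173.1000213623047, 29.190237045288086), 84.60163116455078)
(238, 123, 18, 78) ((422.3180847167969, 170.930908203125), (18.48703384399414, 89.35723876953125), 81.61402893066406)
s (348, 348, 36, 34) ((77.15643310546875, 43.37867736816406), (68.30828857421875, 53.018951416015625), 30.179018020629883)
s (239, 43, 15, 81) ((505.4674377441406, 159.1039581298828), (14.866034507751465, 80.57389831542969), 81.7784423828125)
s (352, 0, 85, 17) ((556.4456787109375, 1.4267616271972656), (85.32650756835938, 14.312445640563965), 82.81751251220703)
[[421.8647 -63.3228]]
```

Blade lies flat and clear. Next I turn to the gauge heading and measure the ridge from above on the way.

```bash
python3 -c "
from h import *
plan([.59,.065,.26],3.0,11)"
```

```text
dist/row mm 18.22047400123389 yaw0 -1.7173621476459924 tilt 0.8287302123069046 t 21.7 w 0.05160801452543777 F [2.26 0.72 4.5 ]
[[7.1, -16.4, -3.8, 8.2], [4.7, -17.2, -3.8, 8.2], [2.2, -17.7, -3.8, 8.2], [-0.3, -17.8, -3.8, 8.2], [-2.9, -17.6, -3.8, 8.2], [-5.3, -17.0, -3.8, 8.2], [-7.7, -16.1, -3.8, 8.2], [-9.9, -14.8, -3.8, 8.2], [-11.9, -13.3, -3.8, 8.2], [-13.7, -11.5, -3.8, 8.2], [-15.1, -9.4, -3.8, 8.2]]
```

>>> apply_moves(moves=[[[7, -18, -4, 8.5], [5, -19, -4, 8.5], [2, -19, -4, 8.5], [0, -19, -4, 8.5], [-3, -19, -4, 8.5], [-5.5, -18, -4, 8.5], [-8, -17, -4, 8.5], [-10, -15, -4, 8.5], [-12, -13, -4, 8.5], [-8, -6, -4, 8.5]]])

```text
clock: 22.7
eef_pos: [0.5787, 0.0666, 0.2678]
tool_rot: [0.041, 0.999, 0.006, -0.001]
ft_force: [-0.2, 0.1, -0.1]
grip_width: 0.051
```

```bash
python3 st.py
python3 - <<'E'
from h import *
np.set_printoptions(precision=4,suppress=True)
c=snap('wrist');h=cv2.cvtColor(c['color'],cv2.COLOR_RGB2HSV)
print(proj(c,[[.604,-.009,.04]]))
m=(h[...,1]>90)&(h[...,0]>12)&(h[...,0]<32)&(h[...,2]>70)
for k in cv2.findContours(m.astype(np.uint8),0,2)[0]:
    if cv2.contourArea(k)>100:
        P=onz(c,k[:,0].astype(float),.034)[:,:2]*1000;print(cv2.boundingRect(k),cv2.minAreaRect(P.astype(np.float32)))
m=(h[...,1]<60)&(h[...,2]>140)
for k in cv2.findContours(m.astype(np.uint8),0,2)[0]:
    if cv2.contourArea(k)>300:
        P=onz(c,k[:,0].astype(float),.01)[:,:2]*1000;print('s',cv2.boundingRect(k),cv2.minAreaRect(P.astype(np.float32)))
plan([.505,-.289,.27],2.957,10)
E
```

```text
22.7 [ 0.109  0.401  0.281  1.45   0.012 -1.381] [0.5787 0.0666 0.2678] z [-0.001  0.012 -1.   ] yaw 3.061 [-0.2  0.1 -0.1] 0.051
[[223.3853  99.9029]]
(0, 302, 25, 75) ((1001.9959716796875, 347.1171875), (171.8097686767578, 41.23731231689453), 67.66523742675781)
(333, 207, 64, 20) ((430.4063415527344, 161.38873291015625), (26.088281631469727, 90.9990463256836), 78.66461181640625)
(205, 91, 35, 19) ((606.2984619140625, -9.04338264465332), (18.978527069091797, 40.607688903808594), 81.06189727783203)
s (129, 244, 40, 39) ((751.43212890625, 217.6671600341797), (75.2894287109375, 53.87478256225586), 62.609886169433594)
s (0, 237, 31, 117) ((996.1094970703125, 274.5257263183594), (236.68984985351562, 35.76576232910156), 78.30525970458984)
s (278, 208, 57, 14) ((505.4898376464844, 158.86265563964844), (16.61142349243164, 81.2882080078125), 81.79694366455078)
s (186, 62, 86, 75) ((601.8343505859375, -8.135177612304688), (85.00151824951172, 104.4518814086914), 81.28005981445312)
s (95, 59, 88, 70) ((712.6670532226562, -22.834426879882812), (80.30903625488281, 108.68033599853516), 81.25652313232422)
dist/row mm 36.27909580720846 yaw0 3.0560395361181825 tilt 0.660893949591273 t 22.75 w 0.05115883977359969 F [ 1.66 -0.39  0.84]
[[4.4, -36.0, -0.6, 0.6], [4.1, -36.0, -0.6, 0.6], [3.7, -36.1, -0.6, 0.6], [3.4, -36.1, -0.6, 0.6], [3.0, -36.2, -0.6, 0.6], [2.6, -36.2, -0.6, 0.6], [2.3, -36.2, -0.6, 0.6], [1.9, -36.2, -0.6, 0.6], [1.6, -36.2, -0.6, 0.6], [1.2, -36.3, -0.6, 0.6]]
```

>>> apply_moves(moves=[[[4, -36, 0, 0.5], [4, -36, 0, 0.5], [4, -36, 0, 0.5], [3.5, -36, 0, 0.5], [3, -36, 0, 0.5], [3, -36, 0, 0.5], [2, -36, 0, 0.5], [2, -36, 0, 0.5], [1.5, -35, 0, 0.5], [0, -20, 0, 0.5]]])

```text
clock: 23.75
eef_pos: [0.5115, -0.2779, 0.2622]
tool_rot: [0.07, 0.998, 0.007, -0.0]
ft_force: [-0.7, -0.1, 0.3]
grip_width: 0.0513
```

```bash
python3 st.py
python3 - <<'E'
from h import *
np.set_printoptions(precision=4,suppress=True)
c=snap('wrist');h=cv2.cvtColor(c['color'],cv2.COLOR_RGB2HSV)
m=(h[...,0]>105)&(h[...,0]<125)&(h[...,1]>150)
for k in cv2.findContours((m&(h[...,2]>200)).astype(np.uint8),0,2)[0]:
    if cv2.contourArea(k)>100:
        P=onz(c,k[:,0].astype(float),.187)[:,:2]*1000;print(cv2.boundingRect(k),cv2.minAreaRect(P.astype(np.float32)))
plan([.505,-.2895,.19],2.957,8)
E
```

```text
23.75 [-0.504  0.408  0.276  1.445  0.012 -1.935] [ 0.5115 -0.2779  0.2622] z [ 0.001  0.014 -1.   ] yaw 3.002 [-0.7 -0.1  0.3] 0.0513
(429, 185, 37, 35) ((363.12506103515625, -260.7486267089844), (27.035242080688477, 23.516996383666992), 77.78388214111328)
dist/row mm 9.098038401832227 yaw0 2.9989980095945166 tilt 0.685602988360214 t 23.8 w 0.05147001752009643 F [-0.01 -1.67  0.58]
[[0.6, -1.3, 9.0, 0.3], [0.6, -1.3, 9.0, 0.3], [0.6, -1.4, 9.0, 0.3], [0.6, -1.4, 9.0, 0.3], [0.6, -1.4, 9.0, 0.3], [0.5, -1.4, 9.0, 0.3], [0.5, -1.4, 9.0, 0.3], [0.5, -1.4, 9.0, 0.3]]
```

>>> apply_moves(moves=[[[1, -2, 9, 0.4], [1, -2, 9, 0.4], [1, -2, 9, 0.4], [0.5, -2, 9, 0.4], [0.5, -1, 9, 0.4], [0.5, -1, 9, 0.4], [0.5, -1, 9, 0.3], [0, 0, 9, 0], [0, 0, 5, 0], [0, 0, 0, 0]]])

```text
clock: 24.8
eef_pos: [0.5031, -0.2853, 0.1759]
tool_rot: [0.092, 0.996, 0.008, -0.002]
ft_force: [-0.3, 1.5, 0.1]
grip_width: 0.0511
```

```bash
python3 st.py
```

```text
24.8 [-0.522  0.442  0.102  1.242  0.012 -1.908] [ 0.5031 -0.2853  0.1759] z [-0.003  0.016 -1.   ] yaw 2.957 [-0.3  1.5  0.1] 0.0511
```

>>> apply_moves(moves=[[[0, -4, -4, 0], [0, 0, 0, 0], [0, 0, 0, 0], [0, 0, 0, 0], [0, 0, 0, 0], [0, 0, 0, 0], [0, 0, 0, 0], [0, 0, 0, 0], [0, 0, 0, 0], [0, 0, 0, 0]]], hand=-1)

```text
clock: 25.8
eef_pos: [0.5027, -0.2901, 0.1808]
tool_rot: [0.092, 0.996, 0.007, -0.002]
ft_force: [0.4, -0.7, -2.2]
grip_width: 0.023
```

```bash
python3 st.py;python3 -c "
from h import *
plan([.606,-.009,.26],2.99,14)"
```

```text
25.8 [-0.529  0.442  0.115  1.254  0.012 -1.915] [ 0.5027 -0.2901  0.1808] z [-0.002  0.015 -1.   ] yaw 2.957 [ 0.4 -0.7 -2.2] 0.023
dist/row mm 22.125367517909734 yaw0 2.9571410099390905 tilt 0.8627395659209768 t 25.8 w 0.02295843356108914 F [ 0.45 -0.69 -2.19]
[[-3.5, 21.2, -5.4, -0.1], [-3.6, 21.2, -5.4, -0.1], [-3.6, 21.2, -5.4, -0.1], [-3.7, 21.1, -5.4, -0.1], [-3.7, 21.1, -5.4, -0.1], [-3.8, 21.1, -5.4, -0.1], [-3.8, 21.1, -5.4, -0.1], [-3.9, 21.1, -5.4, -0.1], [-3.9, 21.1, -5.4, -0.1], [-4.0, 21.1, -5.4, -0.1], [-4.0, 21.1, -5.4, -0.1], [-4.1, 21.1, -5.4, -0.1], [-4.1, 21.1, -5.4, -0.1], [-4.2, 21.1, -5.4, -0.1]]
```

>>> apply_moves(moves=[[[0, 0, -10, 0], [0, 0, -20, 0], [0, 8, -20, 0], [-3, 16, -18, 0], [-4, 22, -6, 0], [-4.5, 25, 0, -0.2], [-5, 27, 0, -0.2], [-5, 27, 0, -0.2], [-5, 27, 0, -0.2], [-5, 27, 0, -0.2]]])

```text
clock: 26.8
eef_pos: [0.5657, -0.1184, 0.2642]
tool_rot: [0.087, 0.996, 0.008, -0.003]
ft_force: [0.1, 0.2, -2.7]
grip_width: 0.0231
```

```bash
python3 st.py;python3 -c "
from h import *
plan([.606,-.009,.25],2.99,6)"
```

```text
26.8 [-0.214  0.399  0.269  1.448  0.014 -1.609] [ 0.5657 -0.1184  0.2642] z [-0.004  0.016 -1.   ] yaw 2.967 [ 0.1  0.2 -2.7] 0.0231
dist/row mm 19.581366225150035 yaw0 2.966583401255106 tilt 0.9389436814097049 t 26.8 w 0.023072968501163 F [ 0.07  0.22 -2.72]
[[-3.5, 19.1, 2.6, -0.2], [-3.5, 19.1, 2.6, -0.2], [-3.6, 19.1, 2.6, -0.2], [-3.7, 19.1, 2.6, -0.2], [-3.8, 19.0, 2.6, -0.2], [-3.8, 19.0, 2.6, -0.2]]
```

>>> apply_moves(moves=[[[-4, 19, 2.5, -0.2], [-4, 19, 2.5, -0.2], [-4, 19, 2.5, -0.2], [-4, 19, 2.5, -0.2], [-4, 15, 2, -0.2], [-2, 8, 1, -0.2], [0, 0, 0, -0.1], [0, 0, 0, 0], [0, 0, 0, 0], [0, 0, 0, 0]]])

```text
clock: 27.8
eef_pos: [0.6048, -0.0177, 0.2553]
tool_rot: [0.073, 0.997, 0.007, -0.003]
ft_force: [0.3, 0.9, -3.2]
grip_width: 0.0231
```

```bash
python3 st.py;python3 - <<'E'
from h import *
np.set_printoptions(precision=4,suppress=True)
plan([.606,-.009,.223],2.99,6)
bl=lambda h:(h[...,0]>105)&(h[...,0]<125)&(h[...,1]>150)&(h[...,2]>60)
def C(c,P,w,hh):
    u,v=proj(c,[P])[0].astype(int);u=max(u,w);v=max(v,hh);return cv2.resize(c['color'][v-hh:v+hh,u-w:u+w],(400,300),interpolation=cv2.INTER_CUBIC),(u-w,v-hh)
s=snap('side');w=snap('wrist');t=snap('top')
A,oa=C(s,[.606,0,.11],60,45);D,od=C(t,[.6,0,.11],60,45)
B=cv2.resize(w['color'],(400,300))
cv2.imwrite('pics/v9.png',np.vstack([np.hstack([A,B]),np.hstack([D,C(s,[.606,0,.05],32,24)[0]])])[:,:,::-1]);print(oa,od,proj(s,[[.606,-.009,.04]]))
E
```

```text
27.8 [-0.036  0.457  0.334  1.453  0.015 -1.46 ] [ 0.6048 -0.0177  0.2553] z [-0.005  0.015 -1.   ] yaw 2.995 [ 0.3  0.9 -3.2] 0.0231
dist/row mm 5.574953906410426 yaw0 2.9945387959975713 tilt 0.9061627403914533 t 27.8 w 0.02310981843555455 F [ 0.29  0.85 -3.17]
[[-0.0, 1.4, 5.4, 0.0], [-0.0, 1.4, 5.4, 0.0], [-0.0, 1.4, 5.4, 0.0], [-0.0, 1.4, 5.4, 0.0], [-0.0, 1.4, 5.4, 0.0], [-0.0, 1.4, 5.4, 0.0]]
(np.int64(175), np.int64(151)) (np.int64(192), np.int64(142)) [[235.7621 211.742 ]]
```

View pics/v9.png

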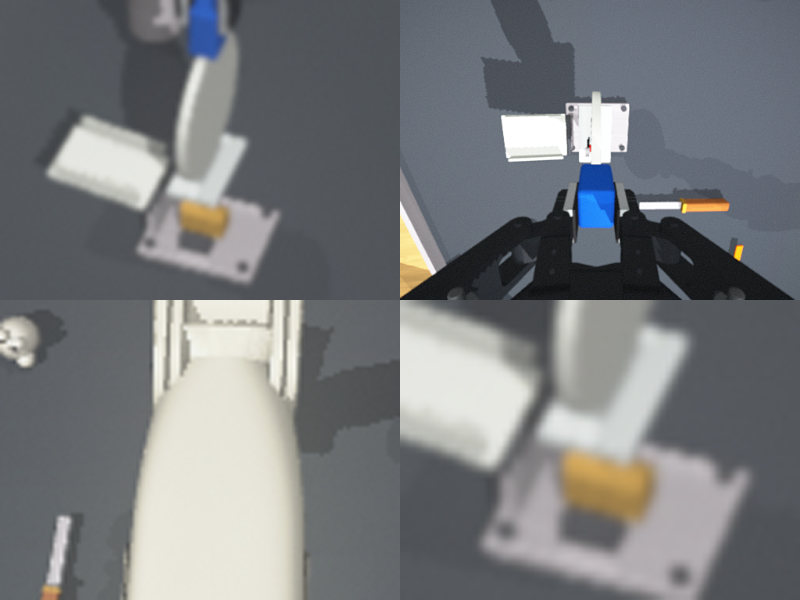

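Run:
```python
from h import *
np.set_printoptions(precision=4,suppress=True)
w=load('wrist');h=cv2.cvtColor(w['color'],cv2.COLOR_RGB2HSV);s=load('side')
p=np.array([.6048,-.0177,.2553]);yaw=2.995-np.pi
ex=np.array([np.cos(yaw),np.sin(yaw),0]);ey=np.array([-np.sin(yaw),np.cos(yaw),0])
foot=p-[0,0,.1808]
print('predicted foot corners (wrist)',[proj(w,[foot+ex*.022*a+ey*.04*b+[0,0,.008]])[0].round(1).tolist() for a,b in((1,1),(1,-1),(-1,-1),(-1,1))])
print('pred side',[proj(s,[foot+ex*.022*a+ey*.04*b+[0,0,.008]])[0].round(1).tolist() for a,b in((1,1),(1,-1),(-1,-1),(-1,1))])
g=h[...,2].astype(int);S=h[...,1]
for r in range(128,214,6): print(r,''.join('R' if S[r,c]>120 and (h[r,c,0]<8 or h[r,c,0]>172) else ('#' if g[r,c]>190 and S[r,c]<60 else ('+' if g[r,c]>120 else '.')) for c in range(215,275)))
```

```text
predicted foot corners (wrist) [[229.7, 207.3], [227.9, 134.9], [270.8, 134.8], [269.2, 207.2]]
pred side [[224.6, 207.2], [234.1, 188.5], [248.4, 191.9], [239.4, 210.9]]
128 ..............................+###########+.................
134 ####+#######################################################
140 +......++###################################################
146 +++++++#####################################################
152 .....++#####################################################
158 .....++#####################################################
164 .....++#####################################################
170 .....++#####################################################
176 ....+++###################.+################################
182 +++++++#################+..+################################
188 .++++++.+###############+..RR+##############################
194 .+++.+++++++++##############+##########################+++++
200 ++++++++++++++#########################################+.+++
206 ++++++++++++++########################################++++++
212 ++++++++++++++++++++++++++++++++++++++++++++++++++++++++++++
```

The measured foot corners match the held-gauge prediction within 1-2 mm. I centre it over the ridge and lower.

>>> apply_moves(moves=[[[0, 3, 3, 0], [0, 3, 5, 0], [0, 2, 5, 0], [0, 0.5, 5, 0], [0, 0.5, 5, 0], [0, 0.5, 3, 0], [0, 0, 2, 0], [0, 0, 0, 0], [0, 0, 0, 0], [0, 0, 0, 0]]])

```text
clock: 28.95
eef_pos: [0.6057, -0.0072, 0.2242]
tool_rot: [0.074, 0.997, 0.007, -0.004]
ft_force: [0.5, -0.3, -2.7]
grip_width: 0.0231
```

```bash
python3 st.py;python3 -c "
from h import *
plan([.606,-.009,.2168],2.99,3)"
```

```text
28.95 [-0.019  0.469  0.272  1.381  0.015 -1.442] [ 0.6057 -0.0072  0.2242] z [-0.006  0.015 -1.   ] yaw 2.994 [ 0.5 -0.3 -2.7] 0.0231
dist/row mm 2.528357869511526 yaw0 2.9941528570308655 tilt 0.9411131689272653 t 28.95 w 0.023063982266153724 F [ 0.49 -0.3  -2.74]
[[-0.2, -0.6, 2.4, 0.1], [-0.2, -0.6, 2.4, 0.1], [-0.2, -0.6, 2.4, 0.1]]
```

>>> apply_moves(moves=[[[0, -1.5, 1, 0], [0, 0, 2, 0], [0, 0, 2, 0], [0, 0, 1.5, 0], [0, 0, 1, 0], [0, 0, 0, 0], [0, 0, 0, 0], [0, 0, 0, 0], [0, 0, 0, 0], [0, 0, 0, 0]]])

```text
clock: 29.95
eef_pos: [0.606, -0.0089, 0.2192]
tool_rot: [0.074, 0.997, 0.007, -0.002]
ft_force: [-1.0, 0.0, 0.1]
grip_width: 0.0226
```

```bash
python3 st.py; sleep 0; python3 st.py
```

```text
29.95 [-0.022  0.468  0.258  1.363  0.015 -1.445] [ 0.606  -0.0089  0.2192] z [-0.002  0.015 -1.   ] yaw 2.994 [-1.   0.   0.1] 0.0226
29.95 [-0.022  0.468  0.258  1.363  0.015 -1.445] [ 0.606  -0.0089  0.2192] z [-0.002  0.015 -1.   ] yaw 2.994 [-1.   0.   0.1] 0.0226
```

>>> apply_moves(moves=[[[0, 0, 1.5, 0], [0, 0, 1.2, 0], [0, 0, 0.5, 0], [0, 0, 0, 0], [0, 0, 0, 0], [0, 0, 0, 0], [0, 0, 0, 0], [0, 0, 0, 0], [0, 0, 0, 0], [0, 0, 0, 0]]])

```text
clock: 30.95
eef_pos: [0.6059, -0.0089, 0.2172]
tool_rot: [0.074, 0.997, 0.007, -0.001]
ft_force: [-1.0, 0.8, 2.6]
grip_width: 0.0224
```

>>> apply_moves(moves=[[[0, 0, 0, 0], [0, 0, 0, 0], [0, 0, 0, 0], [0, 0, 0, 0], [0, 0, 0, 0], [0, 0, 0, 0], [0, 0, 0, 0], [0, 0, 0, 0], [0, 0, 0, 0], [0, 0, 0, 0]]], hand=-0.46)

```text
clock: 31.95
eef_pos: [0.606, -0.009, 0.2171]
tool_rot: [0.074, 0.997, 0.007, -0.001]
ft_force: [-0.9, -0.4, 2.7]
grip_width: 0.023
```

```bash
python3 st.py
```

```text
31.95 [-0.022  0.468  0.252  1.356  0.015 -1.445] [ 0.606  -0.009   0.2171] z [-0.001  0.015 -1.   ] yaw 2.994 [-0.9 -0.4  2.7] 0.023
```

Pressed about 3.5 mm, upright. Loosened grip so the handle can pivot; rock the first half.

>>> apply_moves(moves=[[[0, 4, 0.1, 0], [0, 4.5, 0.3, 0], [0, 4.5, 0.4, 0], [0, 4.5, 0.5, 0], [0, 3, 0.5, 0], [0, 0, 0, 0], [0, 0, 0, 0], [0, 0, 0, 0], [0, 0, 0, 0], [0, 0, 0, 0]]])

```text
clock: 32.95
eef_pos: [0.6101, 0.0107, 0.2159]
tool_rot: [0.075, 0.997, 0.004, 0.0]
ft_force: [-1.3, -2.2, 3.0]
grip_width: 0.0235
```

```bash
python3 st.py
cat > tilt.py <<'E'
from h import *
w=snap('wrist');h=cv2.cvtColor(w['color'],cv2.COLOR_RGB2HSV);s=telemetry.get_obs();p=s['eef_pos']
ax=-.152;ex=np.array([np.cos(ax),np.sin(ax),0]);ey=np.array([-np.sin(ax),np.cos(ax),0]);rt=np.array([.606,-.009,.0365])
for f in(0,5,8,10,12,15,18,20):
    a=np.radians(f);n=ey*np.sin(a)+[0,0,np.cos(a)];t=ey*np.cos(a)-np.array([0,0,np.sin(a)])
    pr=lambda x,y,z:proj(w,[rt+ex*x+t*y+n*z])[0].round(1).tolist()
    print(f,'foot+y',pr(.022,.04,.008),pr(-.022,.04,.008),'foot-y',pr(.022,-.04,.008),'discaxis top/bottom',pr(0,.064,.076),pr(0,-.064,.076))
E
python3 tilt.py
python3 - <<'E'
from h import *
w=load('wrist');h=cv2.cvtColor(w['color'],cv2.COLOR_RGB2HSV);g=h[...,2].astype(int);S=h[...,1]
for r in range(100,250,6): print(r,''.join('R' if S[r,c]>120 and (h[r,c,0]<8 or h[r,c,0]>172) else 'B' if S[r,c]>120 and 105<h[r,c,0]<125 else ('#' if g[r,c]>190 and S[r,c]<60 else ('+' if g[r,c]>120 else '.')) for c in range(205,290)))
E
```

```text
32.95 [ 0.014  0.475  0.26   1.355  0.008 -1.408] [0.6101 0.0107 0.2159] z [ 0.001  0.008 -1.   ] yaw 2.992 [-1.3 -2.2  3. ] 0.0235
0 foot+y [231.2, 191.3] [271.6, 191.5] foot-y [229.7, 115.6] discaxis top/bottom [251.5, 241.6] [252.2, 89.5]
5 foot+y [231.4, 190.8] [271.4, 190.9] foot-y [229.5, 116.8] discaxis top/bottom [251.5, 244.7] [252.2, 99.2]
8 foot+y [231.5, 190.3] [271.3, 190.4] foot-y [229.4, 117.6] discaxis top/bottom [251.4, 246.0] [252.2, 105.4]
10 foot+y [231.6, 189.9] [271.2, 190.1] foot-y [229.3, 118.2] discaxis top/bottom [251.4, 246.8] [252.2, 109.7]
12 foot+y [231.7, 189.5] [271.1, 189.7] foot-y [229.2, 118.9] discaxis top/bottom [251.4, 247.3] [252.2, 114.2]
15 foot+y [231.8, 188.9] [271.0, 189.0] foot-y [229.1, 120.0] discaxis top/bottom [251.4, 248.0] [252.2, 121.0]
18 foot+y [231.9, 188.1] [270.8, 188.2] foot-y [229.0, 121.2] discaxis top/bottom [251.4, 248.3] [252.2, 127.9]
20 foot+y [232.0, 187.6] [270.8, 187.7] foot-y [228.9, 122.1] discaxis top/bottom [251.3, 248.3] [252.2, 132.7]
100 ..........................................+++++++++++++++++++++++++++++++
[... 1472 characters left out ...]
+++++++++++++++++++++++++#############+++++++++++++++++++..+......+..+
208 +++++++++++++++++++++++++++BBBBBBBBBBBBBBBBBBBBBBBBBBBBBBBBBBBBBBB+++++++++++.....+..
214 ++++++++++++++++++++++++++BBBBBBBBBBBBBBBBBBBBBBBBBBBBBBBBBBBBBBBBB++++++++++++...+..
220 +++++++++++++++++++++++++BBBBBBBBBBBBBBBBBBBBBBBBBBBBBBBBBBBBBBBBBBB+++++++++++++++++
226 ++++++++++++++++++++++++BBBBBBBBBBBBBBBBBBBBBBBBBBBBBBBBBBBBBBBBBBBB+++++++++++++++++
232 ++++++++++++++++++++++.BBBBBBBBBBBBBBBBBBBBBBBBBBBBBBBBBBBBBBBBBBBBBB+.++++++++++++++
238 ++++++++++++++++++++..BBBBBBBBBBBBBBBBBBBBBBBBBBBBBBBBBBBBBBBBBBBBBBBB..+++++++++++++
244 .........++++++++++..BBBBBBBBBBBBBBBBBBBBBBBBBBBBBBBBBBBBBBBBBBBBBBBBBB..++++++++++..
```

It is pivoting properly: the foot stays centred and the tilt is about 7°. Second half.

>>> apply_moves(moves=[[[0, 4, 0.5, 0], [0, 4.5, 0.7, 0], [0, 4.5, 0.8, 0], [0, 4.5, 0.9, 0], [0, 4, 0.9, 0], [0, 2, 0.4, 0], [0, 0, 0, 0], [0, 0, 0, 0], [0, 0, 0, 0], [0, 0, 0, 0]]])

```text
clock: 34.0
eef_pos: [0.6139, 0.0365, 0.2113]
tool_rot: [0.074, 0.997, 0.004, 0.0]
ft_force: [-1.0, -1.4, 2.3]
grip_width: 0.0233
```

```bash
python3 st.py; python3 tilt.py
python3 - <<'E'
from h import *
w=load('wrist');h=cv2.cvtColor(w['color'],cv2.COLOR_RGB2HSV);g=h[...,2].astype(int);S=h[...,1]
p=telemetry.get_obs()['eef_pos'];print('disp',(p-[.606,-.009,.2171])[:2]@[.151,.988])
for r in range(96,200,4): print(r,''.join('R' if S[r,c]>120 and (h[r,c,0]<8 or h[r,c,0]>172) else 'B' if S[r,c]>120 and 105<h[r,c,0]<125 else '@' if g[r,c]<45 else ('#' if g[r,c]>190 and S[r,c]<60 else ('+' if g[r,c]>120 else '.')) for c in range(205,285)))
E
```

```text
34.0 [ 0.055  0.487  0.267  1.35   0.009 -1.367] [0.6139 0.0365 0.2113] z [ 0.001  0.009 -1.   ] yaw 2.993 [-1.  -1.4  2.3] 0.0233
0 foot+y [230.3, 169.0] [272.5, 169.2] foot-y [228.8, 87.9] discaxis top/bottom [251.6, 216.8] [252.4, 50.7]
5 foot+y [230.6, 168.7] [272.3, 168.8] foot-y [228.6, 88.8] discaxis top/bottom [251.5, 220.7] [252.4, 60.4]
8 foot+y [230.7, 168.3] [272.1, 168.5] foot-y [228.5, 89.5] discaxis top/bottom [251.5, 222.6] [252.4, 66.7]
10 foot+y [230.8, 168.1] [272.0, 168.2] foot-y [228.4, 90.1] discaxis top/bottom [251.4, 223.7] [252.4, 71.1]
12 foot+y [230.9, 167.7] [271.9, 167.9] foot-y [228.3, 90.7] discaxis top/bottom [251.4, 224.6] [252.4, 75.6]
15 foot+y [231.0, 167.2] [271.8, 167.3] foot-y [228.1, 91.7] discaxis top/bottom [251.4, 225.6] [252.4, 82.6]
18 foot+y [231.1, 166.5] [271.7, 166.7] foot-y [228.0, 92.8] discaxis top/bottom [251.4, 226.4] [252.4, 89.9]
20 foot+y [231.2, 166.0] [271.6, 166.2] foot-y [227.9, 93.6] discaxis top/bottom [251.3, 226.7] [252.4, 94.9]
disp 0.04617643851345684
96 ...+##+........+################################################
[... 1441 characters left out ...]
########+.....++++++
168 .+....+..................+#########################################+............
172 +++.+++++++++++++++++++++++++++++......+##############+.+++++++++++.............
176 ++++++++.++++++++++++++++++++++++++++.++##############+.+++++++++++......+......
180 ++++++++++++++++++++.+++++++++++++.+++++##############++++++++++++++.....+......
184 +.+++++++++++++++++++++++.+++++++++.++++#############+.++++++++++++++.......+...
188 ++++++++++++++++++++++++++++++++++++++++#############++++++++++++++.+...........
192 .+++++++++++++++++++++++++++++++++++++++#############++++++++++.++++++++++......
196 ++++.++++++++++++++++.+++++.++++++++++++#############++++++++++++++++++.+++..+..
```

The tip is now over the mark (red covered by black). I press 0.7 mm more and firm up the grip, then take the last look.

>>> apply_moves(moves=[[[0, 0, 0.7, 0], [0, 0, 0.3, 0], [0, 0, 0, 0], [0, 0, 0, 0], [0, 0, 0, 0], [0, 0, 0, 0], [0, 0, 0, 0], [0, 0, 0, 0], [0, 0, 0, 0], [0, 0, 0, 0]]], hand=-0.5)

```text
clock: 35.05
eef_pos: [0.6139, 0.0364, 0.2109]
tool_rot: [0.074, 0.997, 0.005, 0.0]
ft_force: [-0.7, -0.3, 3.3]
grip_width: 0.0229
```

```bash
python3 st.py
python3 - <<'E'
from h import *
w=snap('wrist');s=snap('side');h=cv2.cvtColor(w['color'],cv2.COLOR_RGB2HSV)
col=h[40:130,246:258,2].astype(int).mean(1);print('disc -y rim rows',[(i+40,int(v)) for i,v in enumerate(col)][20:60:2])
a=cv2.resize(w['color'][60:200,195:315],(514,600),interpolation=cv2.INTER_CUBIC)
u,v=proj(s,[[.606,0,.11]])[0].astype(int);b=cv2.resize(s['color'][v-45:v+45,u-21:u+22],(286,600),interpolation=cv2.INTER_CUBIC)
cv2.imwrite('pics/fin.png',np.hstack([a,b])[:,:,::-1])
E
```

```text
35.05 [ 0.055  0.486  0.265  1.348  0.009 -1.367] [0.6139 0.0364 0.2109] z [ 0.001  0.009 -1.   ] yaw 2.993 [-0.7 -0.3  3.3] 0.0229
disc -y rim rows [(60, 121), (62, 123), (64, 123), (66, 123), (68, 122), (70, 121), (72, 122), (74, 123), (76, 123), (78, 110), (80, 92), (82, 173), (84, 200), (86, 206), (88, 218), (90, 224), (92, 225), (94, 229), (96, 231), (98, 232)]
```

View pics/fin.png

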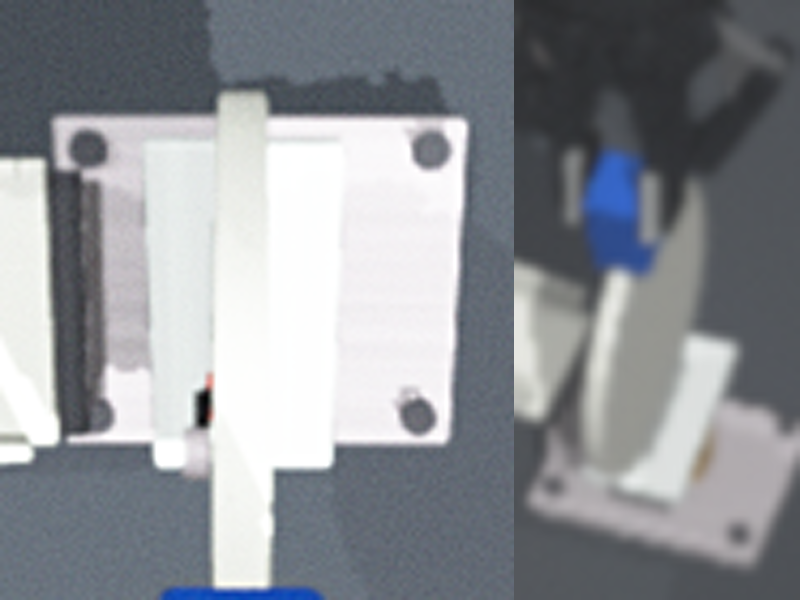

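Run:
```python
from h import *
w=load('wrist');im=w['color'];h=cv2.cvtColor(im,cv2.COLOR_RGB2HSV)
ax=-.15;ex=np.array([np.cos(ax),np.sin(ax),0]);ey=np.array([-np.sin(ax),np.cos(ax),0]);rt=np.array([.606,-.009,.0361]);Z=np.array([0,0,1.])
q=np.linspace(0,2*np.pi,721)
for f in(11,13,14,15,16,17,19):
    a=np.radians(f);n=ey*np.sin(a)+Z*np.cos(a);t=ey*np.cos(a)-Z*np.sin(a)
    G=lambda x,y,z:rt+ex*x+t*y+n*z
    rim=min(proj(w,np.array([G(x,.064*np.cos(k),.076+.064*np.sin(k)) for k in q]))[:,1].min() for x in(.004,-.004))
    piv=G(.006,0,.076);M=lambda d,r=.058:piv+r*(t*np.sin(np.radians(d))-n*np.cos(np.radians(d)))
    print(f,'rim',rim.round(1),'pivot',proj(w,[piv+ex*.003])[0].round(1),'tip',proj(w,[piv-Z*.056])[0].round(1),'mark centre/edges 15.3',[proj(w,[M(d)])[0].round(1).tolist() for d in(10.3,15.3,20.3)])
for r in range(140,172,1):
    print(r,[tuple(int(x) for x in im[r,c]) for c in range(240,246)])
```

```text
11 rim 72.6 pivot [240.6 159. ] tip [245.6 146.6] mark centre/edges 15.3 [[245.6, 145.5], [245.6, 150.6], [245.6, 155.7]]
13 rim 76.5 pivot [240.7 162. ] tip [245.6 149.1] mark centre/edges 15.3 [[245.6, 146.0], [245.6, 151.0], [245.6, 156.1]]
14 rim 78.4 pivot [240.7 163.5] tip [245.6 150.3] mark centre/edges 15.3 [[245.6, 146.2], [245.6, 151.3], [245.6, 156.3]]
15 rim 80.3 pivot [240.7 165. ] tip [245.6 151.5] mark centre/edges 15.3 [[245.6, 146.4], [245.6, 151.5], [245.6, 156.5]]
16 rim 82.2 pivot [240.8 166.4] tip [245.6 152.7] mark centre/edges 15.3 [[245.6, 146.7], [245.6, 151.7], [245.7, 156.7]]
17 rim 84.0 pivot [240.8 167.8] tip [245.6 153.9] mark centre/edges 15.3 [[245.6, 146.9], [245.6, 151.8], [245.7, 156.8]]
19 rim 87.6 pivot [240.8 170.6] tip [245.6 156.3] mark centre/edges 15.3 [[245.6, 147.3], [245.7, 152.2], [245.7, 157.1]]
140 [(231, 235, 234), (229, 234, 233), (231, 234, 234), (224, 229, 227), (227, 229, 226), (249, 250, 247)]
141 [(231, 234, 233), (229, 233, 232), (229, 232, 233), (226, 229, 228), (226, 229, 227), (250, 251, 247)]
142 [(230, 236, 234), (229, 232,
[... 2401 characters left out ...]
, 229), (217, 209, 213), (220, 224, 217), (240, 242, 238)]
166 [(226, 219, 226), (229, 223, 229), (225, 220, 224), (209, 203, 208), (216, 219, 215), (242, 243, 239)]
167 [(219, 212, 217), (214, 210, 214), (212, 205, 210), (197, 193, 198), (207, 210, 206), (240, 242, 238)]
168 [(205, 201, 207), (209, 204, 210), (206, 200, 206), (180, 175, 182), (187, 190, 189), (238, 239, 235)]
169 [(194, 190, 194), (198, 193, 199), (193, 187, 192), (173, 168, 174), (180, 184, 179), (239, 241, 236)]
170 [(173, 165, 171), (177, 171, 178), (172, 166, 172), (160, 156, 158), (172, 177, 175), (241, 242, 237)]
171 [(149, 143, 146), (136, 136, 139), (142, 136, 143), (136, 137, 141), (176, 181, 175), (240, 241, 237)]
```

All the tilt cues agree (rim about 15.5°, pivot about 15.1°, TCP travel 15.3°), and the red shows on both sides of the pointer. Press is about 6 N (4 mm). Handing in.

```bash
python3 st.py; python3 -c "
from workcell import workorder
print(workorder.job_done())"; python3 st.py
```

```text
35.15 [ 0.055  0.486  0.265  1.348  0.009 -1.367] [0.6139 0.0364 0.2109] z [ 0.002  0.009 -1.   ] yaw 2.993 [-1.6 -1.3  3.4] 0.0228
the job is handed in; nothing more can be done
None
the job is handed in; nothing more can be done
```

I carried out the whole task and handed it in at about 35 s on the robot's clock. It reported no verdict.

- **Cap:** I levered it open with the wooden blade. The side view showed it lying fully open with the brass ridge exposed.
- **Blade:** It lies flat at about (0.42, 0.17), roughly 45 mm or more clear of the hinge foot.
- **Gauge:** I stood it upright on the ridge, middle of the foot on the ridge to within 1–2 mm, pressed about 3.5 mm. I then rocked it 15° to its +y side, letting the handle pivot in a slightly loosened grip.
- **Last checks:**
  - The mark was measured at about 15.3°.
  - The tilt read 15.5° from the dial rim, 15.1° from the pivot and 15.3° from the arm's travel.
  - In the wrist picture the pointer tip covers the middle of the red mark, with red showing on both sides. That view is nearly edge-on to the dial, so I trust the reading to about 1°.
  - The press is about 6 N, or about 4 mm, and the grip is closed on the handle.
- **Not as planned:** Early on, a wrist joint (joint 6) hit its range limit and tilted the tool about 9°. I removed the tilt before touching anything.
- **Bystanders and look-alikes:** I never went to touch them, but I made no separate final check on them.

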